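# Lock off the tube roller, tuck its drip strip under the splash flap and hold it flat

### The job

Lock off the blood-tube roller: press its sprung knob down and turn it clockwise to the other mark, where it springs up again. Then tuck the thin edge of the loose drip strip under the roller's hinged splash flap without lifting the flap, and slide it along the base plate until it is fully home against the machine, its ends level with the plate's ends. Finish while still holding the strip pressed firmly flat on the base plate, ready to be screwed down; leave the other things on the bench alone.

Things in the scene. Friction and masses are not known exactly. Their poses are not given: they have to be found in the camera images.
- roller: White tube roller mixer, fixed; place and heading vary. Origin on the bench under the middle of the roller section's front face; x into the machine, y along its front, z up. Body x 0 to 190 mm; roller section y -105 to 110, 103 high; control end y -195 to -105, 90 high. Steel base plate in front: x -120 to 0, y -100 to 100, top 10 mm above the bench.
- home (a point): The middle of the base plate's rear edge, on the plate's top face, where the plate meets the machine's upright front face (10 mm above the bench). Axes as the roller's. The strip's thin edge must end here.
- flap (a joint): Light aluminium splash flap, 196 mm long, hinged on the machine's front 34 mm above the bench, sloping forward and down over the plate. Value: rad lifted, 0 at rest. Free edge: a 6 mm bead, its axis 41 mm from the hinge, its underside 4 mm above the plate at rest. The strip's thin edge passes under it; the thicker part then raises it 2 mm (0.055 rad). About 1 N lifts it.
- flap_edge (a point): Middle of the axis of the flap's rolled free edge, at rest 40 mm in front of the machine's front face, 7 mm above the plate.
- knob_grip (a point): Middle of the black bar knob on the control end: bar 12 mm wide, 44 long, 26 high (110 to 136 mm above the bench when up), over a 46 mm disc. This point: 124 mm above the bench. Axis upright, at x 55, y -150 mm in the roller's frame. The bar lies along this point's y axis, which turns with the knob. Round it a 68 mm collar, its top 103 mm above the bench.
- knob (a joint): Turn of the knob, rad, clockwise seen from above: about 0 at the first mark (run), 1.05 at the second (locked off); travel ends at -0.05 and 1.10. Lugs in a notched collar stop it turning unless pressed down 5 mm or more; above 0.96 it can spring up into the second notch. Friction 0.03 N m.
- plunger (a joint): How far the knob is pressed down, m: 0 up, 0.007 at the hard stop. Spring about 5 N at first, 10 N fully down; it rises by itself when let go (rests at about 0.0045 if let go between the two notches).
- strip_rib (a point): Loose aluminium drip strip (0.2 to 0.42 kg), 85 x 200 mm: middle of its upright front rib, 20 mm above the underside; grip here. Rib 10 mm thick (x), 200 long (y), top 34 mm above the underside. From its foot a flat leg, 6 mm thick, runs along +x to the thin edge. Starts flat on the bench, rib up. Fully home, the rib's middle is 80 mm in front of the machine.
- strip_edge (a point): Middle of the strip's thin rear edge, on its underside: 80 mm along +x from the rib's middle and 20 mm below strip_rib. The leg tapers here, from 6 mm thick at 20 mm from the edge to 2 mm at the edge.
- strip: The same drip strip; origin at the middle of its underside (42.5 mm from either long edge), axes as at strip_rib.
- plate: The steel base plate of the roller, fixed; origin and axes as the roller's, top face 10 mm above the bench.
- rack: Black tube rack with capped blood tubes, 80 x 150 mm, 110 mm high, loose on the bench; leave alone. Origin: middle of the underside.
- driver: Screwdriver 170 mm long lying on the bench; leave alone.
- dish: Small steel dish of screws, 60 mm across, 18 mm high, on the bench; leave alone.
- carton: White dressing carton 90 x 130 x 100 mm high with a red band, on the bench; leave alone.

How it is judged:
By the outcome, as a careful person would: the job done as asked, in the order asked, and still so for the second after the job is handed in, while the arm keeps its last pose, push and grip.
It also fails if it takes over 62 s, if anything falls off the work surface, if the arm or the gripper's body presses on something with over 40 N, if the wrist force passes 120 N, or if a joint passes its speed limit or range.

### The arm

A 6-joint arm with a two-finger parallel gripper is mounted at the origin on the work surface. World frame = base frame: x ahead of the robot, y to its left, z up, the work surface at z = 0. Lengths are in m, angles in rad, forces in N, time in s.
With the tool pointing down it reaches from about 0.375 to 0.825 m from the base axis. Payload 5.5 kg.
Tool frame: the origin (TCP) lies on the centre line of the jaws, within the pads' length; the fingertips stand 14 mm ahead of it and the grasp point (between the pads) lies 5 mm behind it; z points along the fingers, x is the direction in which the jaws open and shut, and the axes are right-handed (so a half turn about z gives the same grasp; the last joint's range is limited). The gripper opens to 85 mm and grips with 20 to 120 N. Pads are 22 mm wide; open, the fingers measure 114 mm over their backs; the gripper's body (76 mm by 85 mm) begins 54 mm behind the grasp point. The pads swing forward as they close: fully open they stand 13 mm farther back than shut.
Start: joints at [-1.225, 0.314, -0.047, 1.21, 0, 1.571], TCP at [0.203, -0.564, 0.245] pointing down, gripper open.
Joint ranges: [-2.67, 2.67], [-0.69, 1.73], [-1.03, 1.25], [-2.08, 2.16], [-1.42, 1.45], [-3.14, 3.14]. Speed limits (rad/s): [2.39, 2.39, 3.01, 3.14, 3.14, 3.14].

### API

Orientations are given as a rotation vector (axis times angle).
In Python, from workcell import telemetry, vision, job gives the robot as it stands. The module is installed in compiled form; this text tells all that it offers.
- The arm moves only by the tool carry_out, never from a script. Its argument "motion" is a list of rows, each an object with "xyz": the shift along the tool's x, y, z in m, a list of three; "rot": the turn, a rotation vector about the tool's x, y, z in rad, a list of three. In form: [{"xyz": [x, y, z], "rot": [ax, ay, az]}, ...]. A call has exactly 5 rows; each row shifts and turns the commanded pose from where the row before left it, along the tool's axes as they then stand; what a row does not reach is not made up. A row lasts 1/12 s, in which the tool goes at most 41.7 mm and 7.16 degrees, less where a joint would pass 70% of its speed; a pose out of reach is approached as far as the arm can. A call with a gripper value outside its range is refused whole. "jaw" is the gripper's target within -1 to 1 (shut at 1, half-way at 0, fully open at -1), set as the call begins (left out, the last holds). The fingers move at their own pace and stop on an object; "newtons" is the grip in N (left out, the last holds). Time passes only in rows, so rows that do not move let the fingers close, or fill a call up. It gives the time, the measured TCP pose, the force and the opening at its end, in the units of the state.
- telemetry.state(): the state, without advancing time (a new reading comes with each control period).
- vision.get_image(name): name is "side" or "top"; returns the picture (480x640x3 uint8, red, green, blue); there is no depth.
- vision.calibration(name): a dict with "fx", "fy", "cx", "cy" (pixels), "D" ([k1, k2, p1, p2, k3] as OpenCV has them; the pictures are not rectified), "camera_from_world" (4x4, takes a point from world to camera coordinates). Camera axes: x right, y down, z forward; pixel columns grow to the right and rows downward; lengths in m; the calibration is good to about 2 mm. A picture is of the moment at which its call begins. calibration takes no time and is no camera call.
- job.close_job(): hands the job in, once; it reports no verdict.
The state is a dict: "t": time; "q": joint angles; "qvel": joint speeds; "joint_efforts": joint torques, N m; "tcp_pos": TCP position; "tcp_rot": TCP orientation; "force": force on the tool from outside, world axes, zero at the start; "torque": the same for the moment, N m; "gripper_width": finger opening in m.
Only numpy, scipy, OpenCV 4.12 (cv2) and the standard library are available. Lean on these libraries where they do the work, as an engineer would, in place of code of your own. Each camera call takes 0.05 s, during which the arm holds its last target.

## Working session

There is one attempt and no reset: what is moved stays moved. The work goes in short steps, Python scripts to look and compute and a tool call to move; the robot and the scene stay as the last step left them, time stands still between calls to the robot, and variables do not carry over. Pictures are saved under pics/ and viewed, and the job is handed in when it is done.

Besides the shell and the picture viewer there is one more tool, called after "Call:" as a command line: name --argument value ..., lists and objects as JSON in quotes. carry_out: Moves the arm, as the interface text tells. Its arguments: {"type":"object","properties":{"motion":{"type":"array"},"jaw":{"type":"number"},"newtons":{"type":"number"}},"required":["motion"]}

```bash
mkdir -p pics; python3 - <<'E'
from workcell import telemetry, vision, job
import cv2
for n in ("top","side"):
    im=vision.get_image(n); cv2.imwrite(f"pics/{n}0.png",im[:,:,::-1])
    c=vision.calibration(n); print(n,{k:(v if k!='camera_from_world' else [[round(float(a),4) for a in r] for r in v]) for k,v in c.items()})
print(telemetry.state())
E
```

```text
top {'fx': 580.85715832896, 'fy': 580.85715832896, 'cx': 308.88626383150535, 'cy': 242.05443841924762, 'D': array([-0.15118246,  0.        ,  0.        ,  0.        ,  0.        ]), 'camera_from_world': [[-0.0156, -0.9997, 0.0209, 0.0865], [-0.9984, 0.0145, -0.0549, 0.5563], [0.0546, -0.0217, -0.9983, 1.2987], [0.0, 0.0, 0.0, 1.0]]}
side {'fx': 479.5599401777112, 'fy': 479.5599401777112, 'cx': 331.65101248449196, 'cy': 237.6916217795668, 'D': array([-0.04363301,  0.        ,  0.        ,  0.        ,  0.        ]), 'camera_from_world': [[-0.7558, -0.6545, -0.0227, 0.4816], [-0.4071, 0.4967, -0.7666, 0.2494], [0.513, -0.5701, -0.6418, 0.9583], [0.0, 0.0, 0.0, 1.0]]}
{'t': 0.1, 'q': array([-1.22501163e+00,  3.14136318e-01, -4.79929250e-02,  1.21020463e+00,
        1.63923348e-05,  1.57079881e+00]), 'qvel': array([ 0.00073774, -0.00195779,  0.00168879,  0.00082985, -0.00102431,
       -0.00021536]), 'joint_efforts': array([-1.26413643e-04, -5.40768206e+01,  3.40541303e+01,  1.11930966e-02,
       -3.14158308e-05,  1.10900481e-05]), 'tcp_pos': array([ 0.20319368, -0.56400604,  0.24452609]), 'tcp_rot': array([-2.56974537e+00,  1.80564995e+00,  1.96075838e-03]), 'force': array([-0.19222822, -1.16270965, -0.28894999]), 'torque': array([-0.00181423,  0.05179964, -0.02717812]), 'gripper_width': 0.08558023558082553}
```

View pics/top0.png

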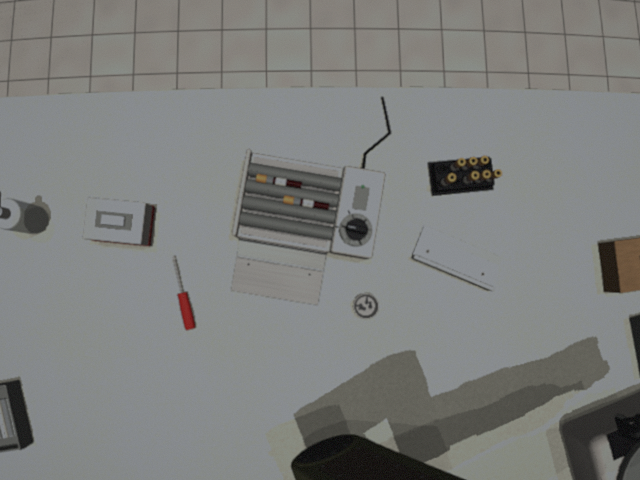

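View pics/side0.png

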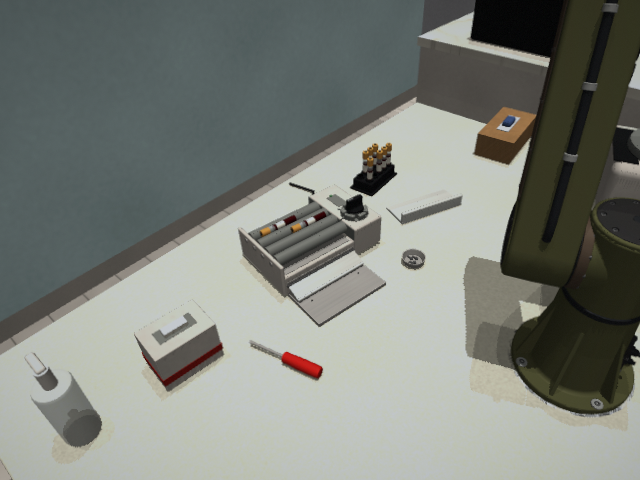

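The top view shows the roller around (295,215), its knob near (356,229), the plate at about (280,278) and the strip at about (455,258). The rack is at (465,175) and the dish at (366,305). I'll zoom in to get accurate corners.

```bash
python3 - <<'E'
import cv2
im=cv2.imread("pics/top0.png")
cv2.imwrite("pics/t_a.png",cv2.resize(im[140:315,220:390],None,fx=4.5,fy=3.4*0+3.4,interpolation=cv2.INTER_CUBIC))
cv2.imwrite("pics/t_b.png",cv2.resize(im[215:305,400:510],None,fx=6,fy=6,interpolation=cv2.INTER_CUBIC))
im=cv2.imread("pics/side0.png")
cv2.imwrite("pics/s_a.png",cv2.resize(im[180:330,230:400],None,fx=4,fy=4,interpolation=cv2.INTER_CUBIC))
cv2.imwrite("pics/s_b.png",cv2.resize(im[170:240,330:480],None,fx=5,fy=5,interpolation=cv2.INTER_CUBIC))
E
```

```text
(no output)
```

View pics/t_a.png

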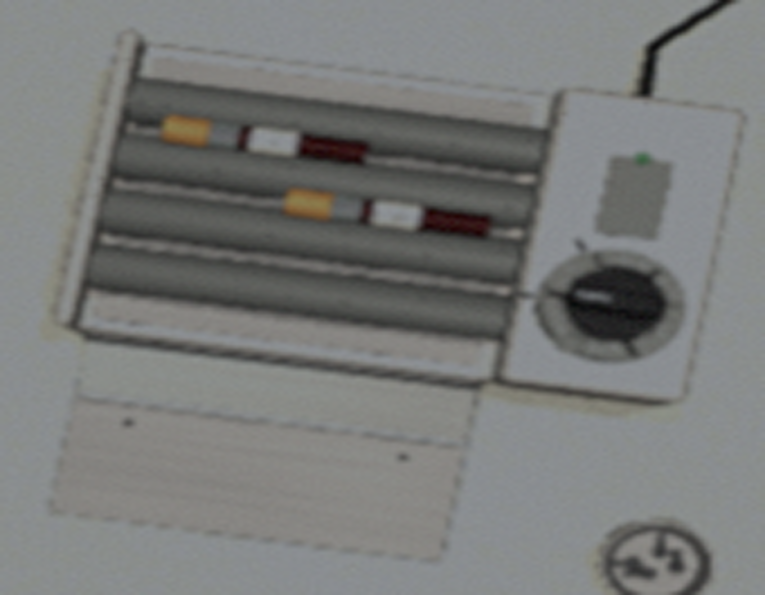

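View pics/t_b.png

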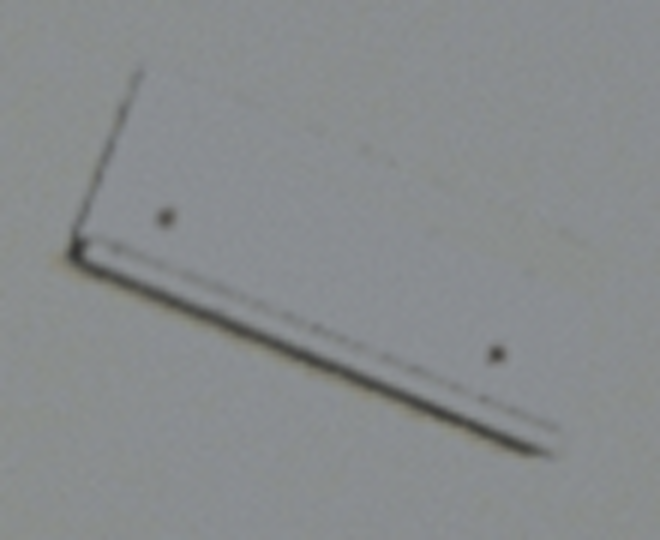

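View pics/s_a.png

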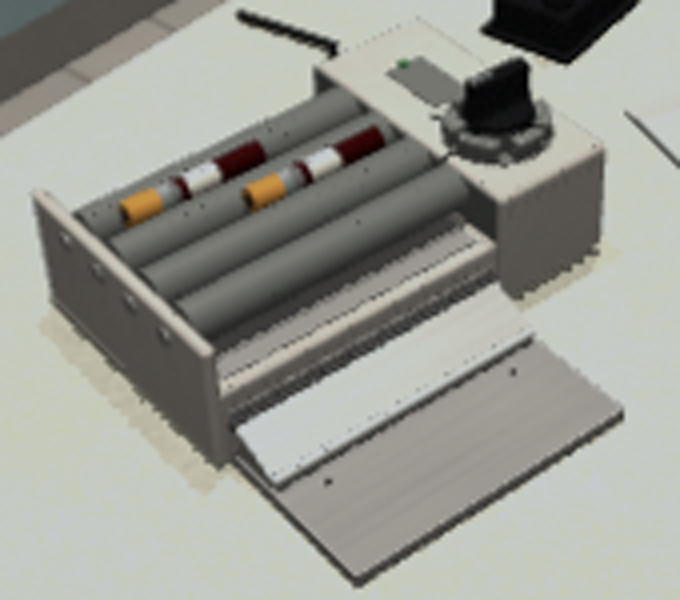

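View pics/s_b.png

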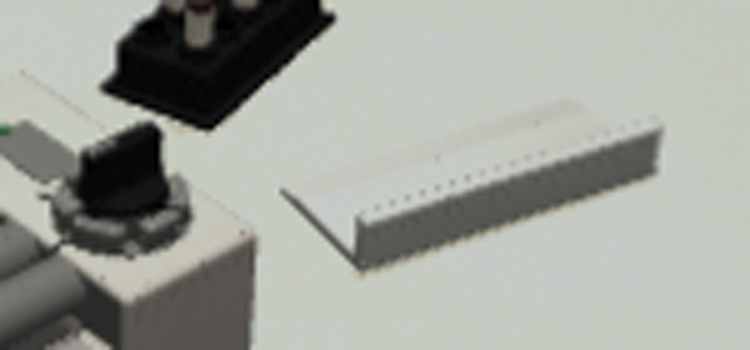

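```bash
cat > h.py <<'E'
import numpy as np, cv2
from workcell import telemetry, vision, job
def ray(n,uv):
    c=vision.calibration(n); K=np.array([[c['fx'],0,c['cx']],[0,c['fy'],c['cy']],[0,0,1.]])
    p=cv2.undistortPoints(np.array([[uv]],float),K,np.array(c['D'])).ravel()
    T=np.array(c['camera_from_world']); R=T[:3,:3]
    return -R.T@T[:3,3], R.T@np.array([p[0],p[1],1])
def onz(n,uv,z):
    o,d=ray(n,uv); return o+d*(z-o[2])/d[2]
def proj(n,P):
    c=vision.calibration(n); K=np.array([[c['fx'],0,c['cx']],[0,c['fy'],c['cy']],[0,0,1.]]); T=np.array(c['camera_from_world'])
    rv=cv2.Rodrigues(T[:3,:3])[0]
    return cv2.projectPoints(np.atleast_2d(np.array(P,float)),rv,T[:3,3],K,np.array(c['D']))[0][:,0]
def fit(M,W):
    M=np.array(M)[:,:2];W=np.array(W)[:,:2];a=M-M.mean(0);b=W-W.mean(0)
    th=np.arctan2((a[:,0]*b[:,1]-a[:,1]*b[:,0]).sum(),(a*b).sum()); R=np.array([[np.cos(th),-np.sin(th)],[np.sin(th),np.cos(th)]])
    t=W.mean(0)-R@M.mean(0); return t,th,W-(M@R.T+t)
E
cat > m.py <<'E'
from h import *
ta=lambda x,y:(220+x/4.5-.4,140+y/3.4-.4)
tb=lambda x,y:(400+x/6-.4,215+y/6-.4)
sa=lambda x,y:(230+x/4-.4,180+y/4-.4)
sb=lambda x,y:(330+x/5-.4,170+y/5-.4)
A=[("top",ta(50,511),-.12,.1,.01),("top",ta(440,557),-.12,-.1,.01),("top",ta(685,400),0,-.195,.09),("top",ta(743,112),.19,-.195,.09),("top",ta(565,90),.19,-.105,.09),
("side",sa(357,578),-.12,.1,.01),("side",sa(622,410),-.12,-.1,.01),("side",sa(604,150),0,-.195,.09),("side",sa(500,203),0,-.105,.09)]
B=[("top",tb(140,65),.08,.1,.002),("top",tb(80,240),.005,.1,.034),("top",tb(557,430),.005,-.1,.034),("top",tb(550,455),-.005,-.1,.034),
("side",sb(360,215),-.005,.1,.034),("side",sb(362,272),-.005,.1,0),("side",sb(660,127),-.005,-.1,.034),("side",sb(655,177),-.005,-.1,0),("side",sb(283,190),.08,.1,.002)]
for nm,L in(("roller",A),("strip_rib",B)):
    for sel in("top","side",""):
        l=[q for q in L if sel in q[0]]
        t,th,r=fit([(q[2],q[3]) for q in l],[onz(q[0],q[1],q[4]) for q in l]); print(nm,sel,t.round(4),th.round(4),(r*1000).round(1).tolist())
# knob bar / collar
print("knob", onz("top",ta(610,303),.103), onz("side",sa(497,128),.103))
E
python3 m.py
```

```text
roller top [0.5518 0.1376] -0.1818 [[0.2, -1.2], [2.9, 0.1], [2.4, 0.0], [-2.0, 2.1], [-3.5, -1.0]]
roller side [0.5496 0.1411] -0.1815 [[0.2, -2.9], [1.4, -0.4], [-1.3, 5.2], [-0.3, -1.9]]
roller  [0.551  0.1391] -0.1837 [[0.8, -2.9], [3.9, -1.7], [3.5, -1.5], [-0.8, 0.9], [-2.4, -2.1], [-1.4, -1.1], [0.2, 1.3], [-2.3, 7.1], [-1.5, 0.1]]
strip_rib top [ 0.4824 -0.2444] -0.3969 [[-2.1, -3.0], [-0.8, -0.3], [1.5, 2.1], [1.4, 1.2]]
strip_rib side [ 0.4821 -0.2464] -0.423 [[4.1, -4.6], [-2.3, -1.3], [2.1, 2.2], [-0.3, 1.9], [-3.6, 1.8]]
strip_rib  [ 0.4824 -0.2455] -0.4109 [[-2.9, -0.3], [-2.0, 1.4], [2.9, 2.7], [2.7, 1.7], [4.9, -5.9], [-1.5, -2.6], [0.7, 1.9], [-1.7, 1.6], [-3.2, -0.4]]
knob [ 0.57952757 -0.0182867   0.103     ] [ 0.56803301 -0.00772235  0.103     ]
```

```bash
cat > ov.py <<'E'
from h import *
def xf(t,th,P):
    P=np.array(P,float);c,s=np.cos(th),np.sin(th);return np.c_[t[0]+c*P[:,0]-s*P[:,1],t[1]+s*P[:,0]+c*P[:,1],P[:,2]]
def overlay(src,n,out,box,sc,polys):
    im=cv2.imread(src);x0,x1,y0,y1=box
    o=cv2.resize(im[y0:y1,x0:x1],None,fx=sc,fy=sc,interpolation=cv2.INTER_CUBIC)
    for P,col in polys:
        p=(proj(n,P)-[x0,y0]+.5)*sc-.5
        cv2.polylines(o,[np.round(p).astype(int)],False,col,1)
    cv2.imwrite(out,o)
def rollerpolys(t,th):
    L=[[(-.12,.1,.01),(-.12,-.1,.01),(0,-.1,.01)],[(-.12,.1,.01),(0,.1,.01)],[(0,-.195,.09),(.19,-.195,.09),(.19,-.105,.09),(0,-.105,.09),(0,-.195,.09)],[(-.04,.098,.017),(-.04,-.098,.017)],
     [(.055+.034*np.cos(a),-.15+.034*np.sin(a),.103) for a in np.linspace(0,6.3,40)]]
    return [(xf(t,th,l),(0,0,255)) for l in L]
def strippolys(t,th,z=0):
    L=[[(-.005,.1,.034),(-.005,-.1,.034),(.005,-.1,.034),(.005,.1,.034),(-.005,.1,.034)],[(-.005,.1,.034),(-.005,.1,0),(.08,.1,0),(.08,-.1,0)],[(-.005,.1,0),(-.005,-.1,0)]]
    return [(xf(t,th,np.array(l)+[0,0,z]),(0,160,0)) for l in L]
E
python3 - <<'E'
from ov import *
p=rollerpolys((.551,.1385),-.1825)+strippolys((.4824,-.245),-.405)
overlay("pics/top0.png","top","pics/o1.png",(225,500,145,310),2.9,p)
overlay("pics/side0.png","side","pics/o2.png",(230,470,170,330),3.3,p)
E
```

```text
(no output)
```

View pics/o1.png

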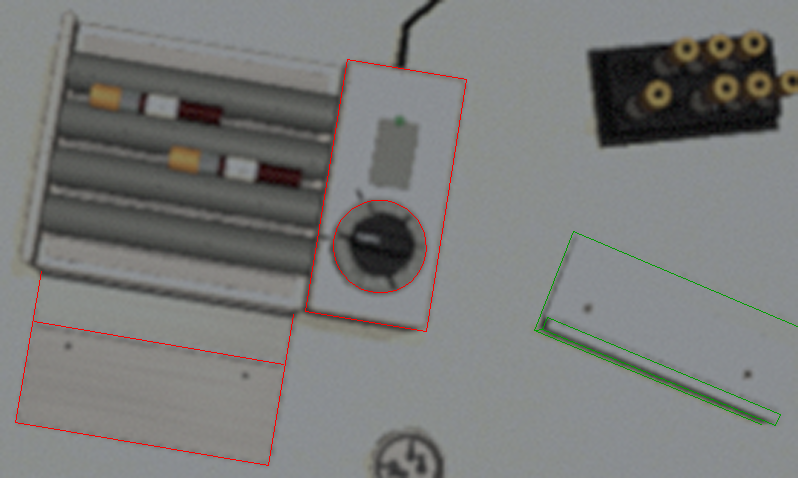

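View pics/o2.png

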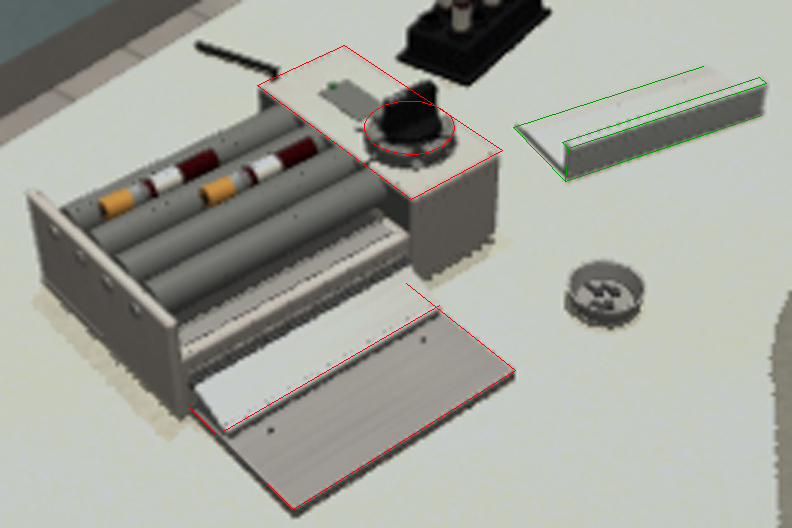

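The red and green overlays sit on the image edges to within about 1 px in the top view, so the pose estimates are good. The bar knob is at the run mark and lies along the roller's y. Next I'll write a helper that plans the moves.

```bash
cat > plan.py <<'E'
import sys,json
from h import *
from scipy.spatial.transform import Rotation as Ro, Slerp
RT=np.array([.551,.1385]); RTH=-.1825
def Rdown(psi): return Ro.from_matrix(np.array([[np.cos(psi),np.sin(psi),0],[np.sin(psi),-np.cos(psi),0],[0,0,-1.]]))
def roll(x,y): 
    c,s=np.cos(RTH),np.sin(RTH); return RT[0]+c*x-s*y, RT[1]+s*x+c*y
def plan(xyz,psi,calls):
    s=telemetry.state(); p=np.array(s['tcp_pos']);R=Ro.from_rotvec(s['tcp_rot']);Rt=Rdown(psi);n=5*calls
    sl=Slerp([0,1],Ro.concatenate([R,Rt])); xyz=np.array(xyz)
    print("t",round(s['t'],2),"pos",p.round(4),"F",np.round(s['force'],1),"w",round(s['gripper_width'],4))
    print("step mm",np.linalg.norm(xyz-p)/n*1000,"deg",np.degrees((R.inv()*Rt).magnitude())/n)
    for c in range(calls):
        rows=[]
        for k in range(5):
            i=5*c+k; a=sl(i/n);b=sl((i+1)/n)
            rows.append({"xyz":[round(v,4) for v in a.inv().apply((xyz-p)/n)],"rot":[round(v,3)+0 for v in (a.inv()*b).as_rotvec()]})
        print(json.dumps(rows))
E
python3 - <<'E'
from plan import *
x,y=roll(.055,-.15);print(x,y)
plan((x,y,.20),RTH,4)
E
```

```text
0.5778633243703097 -0.01899083085619782
t 0.1 pos [ 0.2032 -0.564   0.2445] F [-0.2 -1.2 -0.3] w 0.0856
step mm 33.14368322349274 deg 2.9865859031498903
[{"xyz": [-0.0193, -0.0269, 0.0023], "rot": [0.0, 0.0, -0.052]}, {"xyz": [-0.0179, -0.0278, 0.0023], "rot": [0.0, 0.0, -0.052]}, {"xyz": [-0.0164, -0.0287, 0.0023], "rot": [0.0, 0.0, -0.052]}, {"xyz": [-0.0149, -0.0295, 0.0022], "rot": [0.0, 0.0, -0.052]}, {"xyz": [-0.0133, -0.0303, 0.0022], "rot": [0.0, 0.0, -0.052]}]
[{"xyz": [-0.0117, -0.0309, 0.0022], "rot": [0.0, 0.0, -0.052]}, {"xyz": [-0.0101, -0.0315, 0.0022], "rot": [0.0, 0.0, -0.052]}, {"xyz": [-0.0084, -0.032, 0.0022], "rot": [0.0, 0.0, -0.052]}, {"xyz": [-0.0068, -0.0324, 0.0022], "rot": [0.0, 0.0, -0.052]}, {"xyz": [-0.0051, -0.0327, 0.0022], "rot": [0.0, 0.0, -0.052]}]
[{"xyz": [-0.0033, -0.0329, 0.0022], "rot": [0.0, 0.0, -0.052]}, {"xyz": [-0.0016, -0.033, 0.0022], "rot": [0.0, 0.0, -0.052]}, {"xyz": [0.0001, -0.0331, 0.0022], "rot": [0.0, 0.0, -0.052]}, {"xyz": [0.0018, -0.033, 0.0022], "rot": [0.0, 0.0, -0.052]}, {"xyz": [0.0035, -0.0329, 0.0022], "rot": [0.0, 0.0, -0.052]}]
[{"xyz": [0.0052, -0.0327, 0.0022], "rot": [0.0, 0.0, -0.052]}, {"xyz": [0.0069, -0.0323, 0.0022], "rot": [0.0, 0.0, -0.052]}, {"xyz": [0.0086, -0.0319, 0.0022], "rot": [0.0, 0.0, -0.052]}, {"xyz": [0.0103, -0.0314, 0.0022], "rot": [0.0, 0.0, -0.052]}, {"xyz": [0.0119, -0.0309, 0.0022], "rot": [0.0, 0.0, -0.052]}]
```

Call:
carry_out --motion '[{"xyz": [-0.019, -0.027, 0.002], "rot": [0, 0, -0.052]}, {"xyz": [-0.018, -0.028, 0.002], "rot": [0, 0, -0.052]}, {"xyz": [-0.016, -0.029, 0.002], "rot": [0, 0, -0.052]}, {"xyz": [-0.015, -0.03, 0.002], "rot": [0, 0, -0.052]}, {"xyz": [-0.013, -0.03, 0.002], "rot": [0, 0, -0.052]}]' --jaw -0.3 --newtons 40

```text
t: 0.52
tcp_pos: [0.2985, -0.427, 0.2348]
tcp_rot: [-2.784, 1.455, 0.001]
force: [1.0, -0.0, 0.2]
gripper_width: 0.0551
```

Call:
carry_out --motion '[{"xyz": [-0.012, -0.031, 0.002], "rot": [0, 0, -0.052]}, {"xyz": [-0.01, -0.032, 0.002], "rot": [0, 0, -0.052]}, {"xyz": [-0.008, -0.032, 0.002], "rot": [0, 0, -0.052]}, {"xyz": [-0.007, -0.032, 0.002], "rot": [0, 0, -0.052]}, {"xyz": [-0.005, -0.033, 0.002], "rot": [0, 0, -0.052]}]'

```text
t: 0.93
tcp_pos: [0.3927, -0.2905, 0.225]
tcp_rot: [-2.95, 1.081, 0.001]
force: [0.6, -0.7, -0.9]
gripper_width: 0.0552
```

Call:
carry_out --motion '[{"xyz": [-0.003, -0.033, 0.002], "rot": [0, 0, -0.052]}, {"xyz": [-0.002, -0.033, 0.002], "rot": [0, 0, -0.052]}, {"xyz": [0, -0.033, 0.002], "rot": [0, 0, -0.052]}, {"xyz": [0.002, -0.033, 0.002], "rot": [0, 0, -0.052]}, {"xyz": [0.004, -0.033, 0.002], "rot": [0, 0, -0.052]}]'

```text
t: 1.35
tcp_pos: [0.4871, -0.1546, 0.2149]
tcp_rot: [3.065, -0.689, -0.001]
force: [0.1, -0.5, -1.0]
gripper_width: 0.0555
```

Call:
carry_out --motion '[{"xyz": [0.005, -0.033, 0.002], "rot": [0, 0, -0.052]}, {"xyz": [0.007, -0.032, 0.002], "rot": [0, 0, -0.052]}, {"xyz": [0.009, -0.032, 0.002], "rot": [0, 0, -0.052]}, {"xyz": [0.01, -0.031, 0.002], "rot": [0, 0, -0.052]}, {"xyz": [0.012, -0.031, 0.002], "rot": [0, 0, -0.052]}]'

```text
t: 1.77
tcp_pos: [0.5811, -0.0188, 0.2048]
tcp_rot: [3.128, -0.286, -0.001]
force: [0.8, -0.6, 0.9]
gripper_width: 0.0556
```

```bash
python3 - <<'E'
from plan import *
x,y=roll(.055,-.15)
plan((x,y,.128),RTH,2)
E
```

```text
t 1.77 pos [ 0.5811 -0.0188  0.2048] F [ 0.8 -0.6  0.9] w 0.0556
step mm 7.686322969257303 deg 0.004521293071347436
[{"xyz": [-0.0003, 0.0001, 0.0077], "rot": [0.0, 0.0, 0.0]}, {"xyz": [-0.0003, 0.0001, 0.0077], "rot": [0.0, 0.0, 0.0]}, {"xyz": [-0.0003, 0.0001, 0.0077], "rot": [0.0, 0.0, 0.0]}, {"xyz": [-0.0003, 0.0001, 0.0077], "rot": [0.0, 0.0, 0.0]}, {"xyz": [-0.0003, 0.0001, 0.0077], "rot": [0.0, 0.0, 0.0]}]
[{"xyz": [-0.0003, 0.0001, 0.0077], "rot": [0.0, 0.0, 0.0]}, {"xyz": [-0.0003, 0.0001, 0.0077], "rot": [0.0, 0.0, 0.0]}, {"xyz": [-0.0003, 0.0001, 0.0077], "rot": [0.0, 0.0, 0.0]}, {"xyz": [-0.0003, 0.0001, 0.0077], "rot": [0.0, 0.0, 0.0]}, {"xyz": [-0.0003, 0.0001, 0.0077], "rot": [0.0, 0.0, 0.0]}]
```

Call:
carry_out --motion '[{"xyz": [-0.001, 0, 0.008], "rot": [0, 0, 0]}, {"xyz": [-0.001, 0, 0.008], "rot": [0, 0, 0]}, {"xyz": [-0.001, 0, 0.008], "rot": [0, 0, 0]}, {"xyz": [0, 0, 0.008], "rot": [0, 0, 0]}, {"xyz": [0, 0, 0.008], "rot": [0, 0, 0]}]'

```text
t: 2.18
tcp_pos: [0.5768, -0.0208, 0.1643]
tcp_rot: [3.128, -0.293, -0.001]
force: [-0.1, -0.5, 0.1]
gripper_width: 0.0555
```

```bash
python3 - <<'E'
from h import *
a=vision.get_image("side");b=vision.get_image("top")
a=cv2.resize(a[130:270,300:420],None,fx=4,fy=4)[:,:,::-1];b=cv2.resize(b[180:290,290:400],None,fx=3,fy=3)[:,:,::-1]
o=np.zeros((560,480+330,3),np.uint8)[:, :800];o[:560,:480]=a;o[:330,480:800]=b[:,:320];cv2.imwrite("pics/k1.png",o)
E
```

```text
(no output)
```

View pics/k1.png

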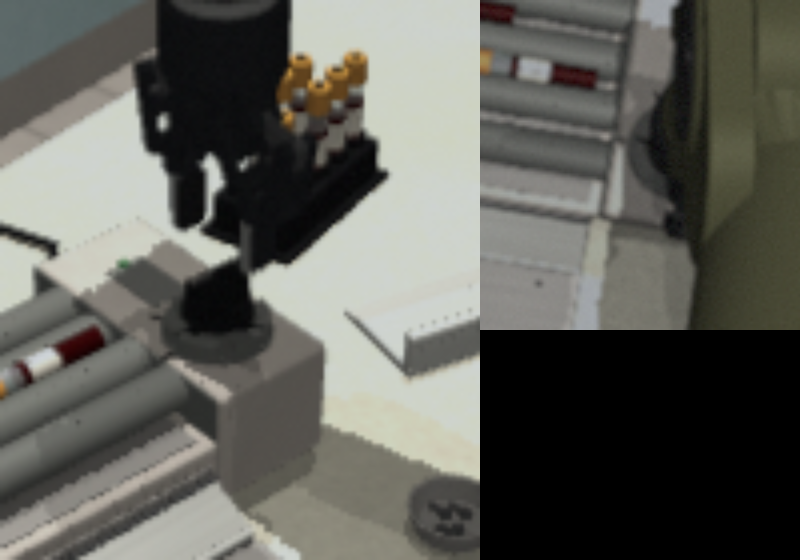

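The fingers, near (185,200) and (245,240) in the crop, straddle the bar at (217,295). I'll descend and grip.

Call:
carry_out --motion '[{"xyz": [0.001, -0.001, 0.008], "rot": [0, 0, 0]}, {"xyz": [0, -0.001, 0.008], "rot": [0, 0, 0]}, {"xyz": [0, 0, 0.008], "rot": [0, 0, 0]}, {"xyz": [0, 0, 0.007], "rot": [0, 0, 0]}, {"xyz": [0, 0, 0.005], "rot": [0, 0, 0]}]'

```text
t: 2.7
tcp_pos: [0.5787, -0.018, 0.1281]
tcp_rot: [3.128, -0.29, -0.002]
force: [-0.4, -0.1, -0.1]
gripper_width: 0.0557
```

Call:
carry_out --motion '[{"xyz": [0, 0, 0], "rot": [0, 0, 0]}, {"xyz": [0, 0, 0], "rot": [0, 0, 0]}, {"xyz": [0, 0, 0], "rot": [0, 0, 0]}, {"xyz": [0, 0, 0], "rot": [0, 0, 0]}, {"xyz": [0, 0, 0], "rot": [0, 0, 0]}]' --jaw 1 --newtons 50

```text
t: 3.12
tcp_pos: [0.5791, -0.018, 0.1299]
tcp_rot: [3.128, -0.29, 0.0]
force: [-2.2, -0.5, 2.4]
gripper_width: 0.0106
```

Call:
carry_out --motion '[{"xyz": [0, 0, 0], "rot": [0, 0, 0]}, {"xyz": [0, 0, 0], "rot": [0, 0, 0]}, {"xyz": [0, 0, 0], "rot": [0, 0, 0]}, {"xyz": [0, 0, 0], "rot": [0, 0, 0]}, {"xyz": [0, 0, 0], "rot": [0, 0, 0]}]'

```text
t: 3.53
tcp_pos: [0.5792, -0.018, 0.1295]
tcp_rot: [3.128, -0.29, 0.0]
force: [-3.0, -0.4, 4.7]
gripper_width: 0.0106
```

Call:
carry_out --motion '[{"xyz": [0, 0, 0.002], "rot": [0, 0, 0]}, {"xyz": [0, 0, 0.002], "rot": [0, 0, 0]}, {"xyz": [0, 0, 0.002], "rot": [0, 0, 0]}, {"xyz": [0, 0, 0.002], "rot": [0, 0, 0]}, {"xyz": [0, 0, 0], "rot": [0, 0, 0]}]'

```text
t: 3.95
tcp_pos: [0.5793, -0.018, 0.1227]
tcp_rot: [3.128, -0.29, 0.001]
force: [-6.8, 0.2, 15.0]
gripper_width: 0.0109
```

Call:
carry_out --motion '[{"xyz": [-0.001, 0, 0], "rot": [0, 0, 0.105]}, {"xyz": [0, 0, 0], "rot": [0, 0, 0.105]}, {"xyz": [0, 0, 0], "rot": [0, 0, 0.105]}, {"xyz": [0, 0, 0], "rot": [0, 0, 0.105]}, {"xyz": [0, 0, 0], "rot": [0, 0, 0.105]}]'

```text
t: 4.37
tcp_pos: [0.5797, -0.0183, 0.1228]
tcp_rot: [-2.943, 1.1, -0.006]
force: [-0.6, -0.8, 10.5]
gripper_width: 0.0109
```

```bash
python3 - <<'E'
from h import *
s=telemetry.state();print({k:np.round(s[k],3) for k in('tcp_pos','tcp_rot','force','torque','q','qvel','gripper_width')})
E
```

```text
{'tcp_pos': array([ 0.58 , -0.018,  0.123]), 'tcp_rot': array([-2.943,  1.1  , -0.006]), 'force': array([-0.585, -0.83 , 10.507]), 'torque': array([-0.461,  0.404, -0.001]), 'q': array([-3.100e-02,  3.500e-01, -2.860e-01,  9.310e-01, -1.000e-03,
        2.255e+00]), 'qvel': array([-1.00e-03, -0.00e+00, -0.00e+00, -5.00e-03, -0.00e+00,  1.25e+00]), 'gripper_width': np.float64(0.011)}
```

Call:
carry_out --motion '[{"xyz": [0, 0, 0], "rot": [0, 0, 0.105]}, {"xyz": [0, 0, 0], "rot": [0, 0, 0.105]}, {"xyz": [0, 0, 0], "rot": [0, 0, 0.105]}, {"xyz": [0, 0, 0], "rot": [0, 0, 0.105]}, {"xyz": [0, 0, 0], "rot": [0, 0, 0.105]}]'

```text
t: 4.78
tcp_pos: [0.5801, -0.0189, 0.1228]
tcp_rot: [-2.556, 1.826, -0.008]
force: [-0.7, -4.2, 9.7]
gripper_width: 0.0109
```

Call:
carry_out --motion '[{"xyz": [0, 0, -0.002], "rot": [0, 0, 0]}, {"xyz": [0, 0, -0.002], "rot": [0, 0, 0]}, {"xyz": [0, 0, -0.002], "rot": [0, 0, 0]}, {"xyz": [0, 0, -0.002], "rot": [0, 0, 0]}, {"xyz": [0, 0, 0], "rot": [0, 0, 0]}]'

```text
t: 5.2
tcp_pos: [0.5801, -0.0189, 0.1299]
tcp_rot: [-2.561, 1.82, -0.007]
force: [2.6, -4.5, 4.2]
gripper_width: 0.0108
```

```bash
python3 - <<'E'
from h import *
s=telemetry.state();print({k:np.round(s[k],3) for k in('tcp_pos','tcp_rot','force','torque','q','qvel','gripper_width')})
E
```

```text
{'tcp_pos': array([ 0.58 , -0.019,  0.13 ]), 'tcp_rot': array([-2.561,  1.82 , -0.007]), 'force': array([ 2.637, -4.492,  4.15 ]), 'torque': array([-0.947, -0.481, -0.041]), 'q': array([-3.100e-02,  3.440e-01, -2.770e-01,  9.460e-01, -2.000e-03,
        2.775e+00]), 'qvel': array([ 0.003, -0.001, -0.   ,  0.004, -0.002,  0.001]), 'gripper_width': np.float64(0.011)}
```

Call:
carry_out --motion '[{"xyz": [0, 0, 0], "rot": [0, 0, 0]}, {"xyz": [0, 0, 0], "rot": [0, 0, 0]}, {"xyz": [0, 0, -0.005], "rot": [0, 0, 0]}, {"xyz": [0, 0, -0.02], "rot": [0, 0, 0]}, {"xyz": [0, 0, -0.03], "rot": [0, 0, 0]}]' --jaw -0.3

```text
t: 5.62
tcp_pos: [0.5755, -0.0174, 0.182]
tcp_rot: [2.559, -1.817, -0.009]
force: [0.5, 0.3, 0.5]
gripper_width: 0.055
```

```bash
python3 - <<'E'
from plan import *
th=-.405
plan((.4824-.0*np.cos(th),-.245,.13),th,3)
E
```

```text
t 5.62 pos [ 0.5755 -0.0174  0.182 ] F [0.5 0.3 0.5] w 0.055
step mm 16.75835724140662 deg 3.169189092124033
[{"xyz": [0.0123, 0.0108, 0.0035], "rot": [0.0, 0.0, -0.055]}, {"xyz": [0.0117, 0.0115, 0.0035], "rot": [0.0, 0.0, -0.055]}, {"xyz": [0.011, 0.0121, 0.0035], "rot": [0.0, 0.0, -0.055]}, {"xyz": [0.0103, 0.0127, 0.0035], "rot": [0.0, 0.0, -0.055]}, {"xyz": [0.0096, 0.0133, 0.0035], "rot": [0.0, 0.0, -0.055]}]
[{"xyz": [0.0089, 0.0138, 0.0035], "rot": [0.0, 0.0, -0.055]}, {"xyz": [0.0081, 0.0143, 0.0035], "rot": [0.0, 0.0, -0.055]}, {"xyz": [0.0073, 0.0147, 0.0035], "rot": [0.0, 0.0, -0.055]}, {"xyz": [0.0064, 0.0151, 0.0035], "rot": [0.0, 0.0, -0.055]}, {"xyz": [0.0056, 0.0154, 0.0035], "rot": [0.0, 0.0, -0.055]}]
[{"xyz": [0.0047, 0.0157, 0.0035], "rot": [0.0, 0.0, -0.055]}, {"xyz": [0.0039, 0.0159, 0.0035], "rot": [0.0, 0.0, -0.055]}, {"xyz": [0.003, 0.0161, 0.0035], "rot": [0.0, 0.0, -0.055]}, {"xyz": [0.0021, 0.0163, 0.0035], "rot": [0.0, 0.0, -0.055]}, {"xyz": [0.0012, 0.0164, 0.0035], "rot": [0.0, 0.0, -0.055]}]
```

Call:
carry_out --motion '[{"xyz": [0.012, 0.011, 0], "rot": [0, 0, -0.055]}, {"xyz": [0.012, 0.0115, 0.002], "rot": [0, 0, -0.055]}, {"xyz": [0.011, 0.012, 0.003], "rot": [0, 0, -0.055]}, {"xyz": [0.01, 0.013, 0.004], "rot": [0, 0, -0.055]}, {"xyz": [0.01, 0.013, 0.004], "rot": [0, 0, -0.055]}]'

```text
t: 6.03
tcp_pos: [0.5466, -0.0939, 0.1713]
tcp_rot: [-2.789, 1.446, 0.001]
force: [-0.3, -1.0, -0.1]
gripper_width: 0.0556
```

Call:
carry_out --motion '[{"xyz": [0.009, 0.014, 0.004], "rot": [0, 0, -0.055]}, {"xyz": [0.008, 0.014, 0.004], "rot": [0, 0, -0.055]}, {"xyz": [0.007, 0.015, 0.004], "rot": [0, 0, -0.055]}, {"xyz": [0.006, 0.015, 0.004], "rot": [0, 0, -0.055]}, {"xyz": [0.006, 0.015, 0.004], "rot": [0, 0, -0.055]}]'

```text
t: 6.45
tcp_pos: [0.5153, -0.1693, 0.1511]
tcp_rot: [-2.96, 1.05, 0.001]
force: [0.4, -1.0, 0.5]
gripper_width: 0.0558
```

Call:
carry_out --motion '[{"xyz": [0.005, 0.016, 0.004], "rot": [0, 0, -0.055]}, {"xyz": [0.004, 0.016, 0.004], "rot": [0, 0, -0.055]}, {"xyz": [0.003, 0.016, 0.004], "rot": [0, 0, -0.055]}, {"xyz": [0.002, 0.016, 0.004], "rot": [0, 0, -0.055]}, {"xyz": [0.001, 0.016, 0.004], "rot": [0, 0, -0.055]}]'

```text
t: 6.87
tcp_pos: [0.4845, -0.2449, 0.1311]
tcp_rot: [-3.076, 0.635, 0.0]
force: [-0.2, -1.4, 0.3]
gripper_width: 0.0552
```

```bash
python3 - <<'E'
from plan import *
a=vision.get_image("side");b=vision.get_image("top")
cv2.imwrite("pics/side1.png",a[:,:,::-1]);cv2.imwrite("pics/top1.png",b[:,:,::-1])
cv2.imwrite("pics/k2.png",cv2.resize(a[130:270,300:490],None,fx=4,fy=4)[:,:,::-1])
cv2.imwrite("pics/k3.png",cv2.resize(b[180:310,310:510],None,fx=4,fy=4)[:,:,::-1])
th=-.41
plan((.4824,-.245,.06),th,1)
E
```

```text
t 6.97 pos [ 0.4836 -0.2457  0.1307] F [-0.1  1.  -1. ] w 0.0556
step mm 14.137120445924875 deg 0.026789944186079762
[{"xyz": [-0.0003, -0.0, 0.0141], "rot": [0.0, 0.0, 0.0]}, {"xyz": [-0.0003, -0.0, 0.0141], "rot": [0.0, 0.0, 0.0]}, {"xyz": [-0.0003, -0.0, 0.0141], "rot": [0.0, 0.0, 0.0]}, {"xyz": [-0.0003, -0.0, 0.0141], "rot": [0.0, 0.0, 0.0]}, {"xyz": [-0.0003, -0.0, 0.0141], "rot": [0.0, 0.0, 0.0]}]
```

View pics/k2.png

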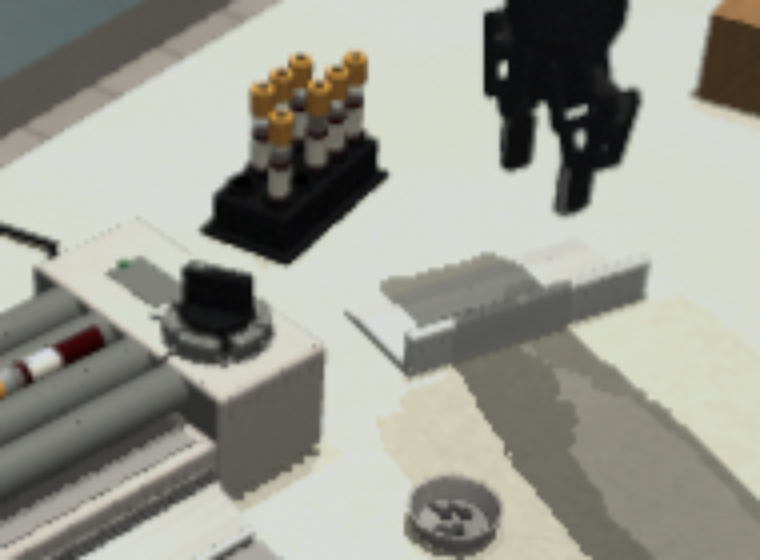

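View pics/k3.png

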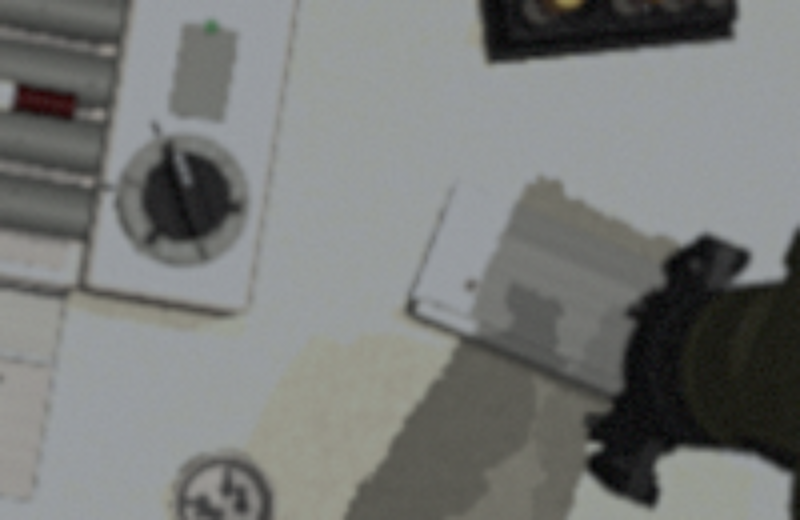

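The bar now points at the second mark in the top crop (about (157,130)), and in the side view the knob stands up again, so it is locked off. Next I'll lower onto the rib.

Call:
carry_out --motion '[{"xyz": [-0.001, 0, 0.015], "rot": [0, 0, 0]}, {"xyz": [0, 0, 0.015], "rot": [0, 0, 0]}, {"xyz": [0, 0, 0.015], "rot": [0, 0, 0]}, {"xyz": [0, 0, 0.015], "rot": [0, 0, 0]}, {"xyz": [0, 0, 0.01], "rot": [0, 0, 0]}]'

```text
t: 7.38
tcp_pos: [0.4837, -0.243, 0.0602]
tcp_rot: [-3.075, 0.64, 0.002]
force: [0.2, 0.0, -0.9]
gripper_width: 0.0556
```

```bash
python3 - <<'E'
from plan import *
a=vision.get_image("side")
cv2.imwrite("pics/k4.png",cv2.resize(a[150:250,370:490],None,fx=6,fy=6)[:,:,::-1])
plan((.4824,-.245,.026),-.41,1)
E
```

```text
t 7.43 pos [ 0.4827 -0.2427  0.0587] F [-0.5 -0.2 -0.8] w 0.0555
step mm 6.556572578835775 deg 0.04244612813130857
[{"xyz": [0.0001, 0.0005, 0.0065], "rot": [0.0, 0.001, 0.0]}, {"xyz": [0.0001, 0.0005, 0.0065], "rot": [0.0, 0.001, 0.0]}, {"xyz": [0.0001, 0.0005, 0.0065], "rot": [0.0, 0.001, 0.0]}, {"xyz": [0.0001, 0.0005, 0.0065], "rot": [0.0, 0.001, 0.0]}, {"xyz": [0.0001, 0.0005, 0.0065], "rot": [0.0, 0.001, 0.0]}]
```

View pics/k4.png

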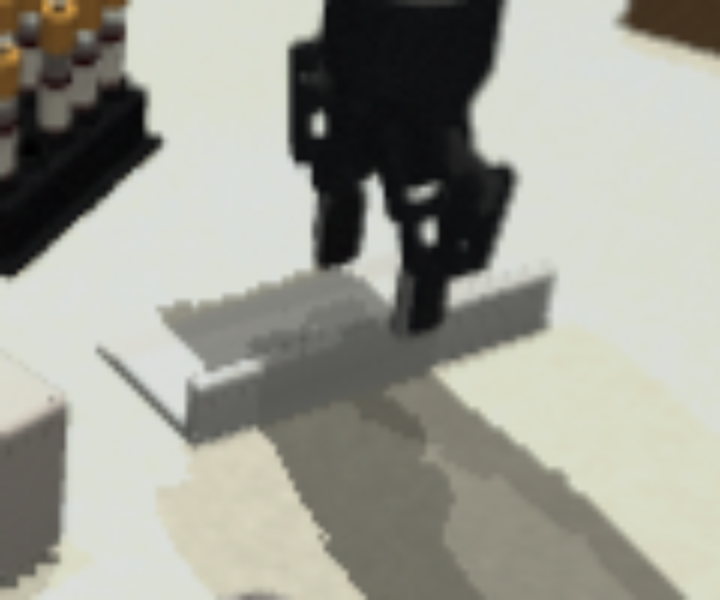

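Call:
carry_out --motion '[{"xyz": [0, 0.001, 0.009], "rot": [0, 0, 0]}, {"xyz": [0, 0.001, 0.009], "rot": [0, 0, 0]}, {"xyz": [0, 0, 0.008], "rot": [0, 0, 0]}, {"xyz": [0, 0, 0.006], "rot": [0, 0, 0]}, {"xyz": [0, 0, 0], "rot": [0, 0, 0]}]'

```text
t: 7.85
tcp_pos: [0.4824, -0.2457, 0.028]
tcp_rot: [-3.075, 0.64, 0.003]
force: [-0.8, 1.2, 0.9]
gripper_width: 0.0552
```

Call:
carry_out --motion '[{"xyz": [0, 0, 0], "rot": [0, 0, 0]}, {"xyz": [0, 0, 0], "rot": [0, 0, 0]}, {"xyz": [0, 0, 0], "rot": [0, 0, 0]}, {"xyz": [0, 0, 0], "rot": [0, 0, 0]}, {"xyz": [0, 0, 0], "rot": [0, 0, 0]}]' --jaw 1 --newtons 80

```text
t: 8.27
tcp_pos: [0.4838, -0.2464, 0.0301]
tcp_rot: [3.075, -0.639, 0.002]
force: [0.3, -0.0, 3.0]
gripper_width: 0.008
```

Call:
carry_out --motion '[{"xyz": [0, 0, 0], "rot": [0, 0, 0]}, {"xyz": [0, 0, 0], "rot": [0, 0, 0]}, {"xyz": [0, 0, 0], "rot": [0, 0, 0]}, {"xyz": [0, 0, 0], "rot": [0, 0, 0]}, {"xyz": [0, 0, 0], "rot": [0, 0, 0]}]'

```text
t: 8.68
tcp_pos: [0.4838, -0.2464, 0.03]
tcp_rot: [3.075, -0.639, 0.002]
force: [-0.5, 0.5, 5.9]
gripper_width: 0.0082
```

Call:
carry_out --motion '[{"xyz": [0, 0, 0], "rot": [0, 0, 0]}, {"xyz": [0, 0, 0], "rot": [0, 0, 0]}, {"xyz": [0, 0, 0.003], "rot": [0, 0, 0]}, {"xyz": [0, 0, 0.003], "rot": [0, 0, 0]}, {"xyz": [0, 0, 0], "rot": [0, 0, 0]}]' --jaw 0.2

```text
t: 9.1
tcp_pos: [0.4825, -0.2457, 0.0223]
tcp_rot: [-3.075, 0.639, 0.002]
force: [-0.3, -0.9, -0.6]
gripper_width: 0.0341
```

Call:
carry_out --motion '[{"xyz": [0, 0, 0], "rot": [0, 0, 0]}, {"xyz": [0, 0, 0], "rot": [0, 0, 0]}, {"xyz": [0, 0, 0], "rot": [0, 0, 0]}, {"xyz": [0, 0, 0], "rot": [0, 0, 0]}, {"xyz": [0, 0, 0], "rot": [0, 0, 0]}]' --jaw 1 --newtons 90

```text
t: 9.52
tcp_pos: [0.4832, -0.2461, 0.0233]
tcp_rot: [-3.076, 0.639, -0.0]
force: [0.2, 0.4, 0.1]
gripper_width: 0.0081
```

Call:
carry_out --motion '[{"xyz": [0, 0, 0], "rot": [0, 0, 0]}, {"xyz": [0, 0, 0], "rot": [0, 0, 0]}, {"xyz": [0, 0, 0], "rot": [0, 0, 0]}, {"xyz": [0, 0, -0.005], "rot": [0, 0, 0]}, {"xyz": [0, 0, -0.01], "rot": [0, 0, 0]}]'

```text
t: 9.93
tcp_pos: [0.4818, -0.2454, 0.0375]
tcp_rot: [-3.075, 0.639, 0.005]
force: [0.3, 0.9, -3.5]
gripper_width: 0.0085
```

Call:
carry_out --motion '[{"xyz": [0, 0, -0.01], "rot": [0, 0, 0]}, {"xyz": [0, 0, -0.01], "rot": [0, 0, 0]}, {"xyz": [0, 0, -0.01], "rot": [0, 0, 0]}, {"xyz": [0, 0, 0], "rot": [0, 0, 0]}, {"xyz": [0, 0, 0], "rot": [0, 0, 0]}]'

```text
t: 10.35
tcp_pos: [0.4841, -0.2465, 0.0695]
tcp_rot: [3.075, -0.639, 0.004]
force: [0.2, -0.9, -2.2]
gripper_width: 0.0086
```

```bash
python3 - <<'E'
from plan import *
a=vision.get_image("side");b=vision.get_image("top")
cv2.imwrite("pics/side2.png",a[:,:,::-1]);cv2.imwrite("pics/top2.png",b[:,:,::-1])
cv2.imwrite("pics/k5.png",cv2.resize(a[130:250,340:490],None,fx=5,fy=5)[:,:,::-1])
cv2.imwrite("pics/k6.png",cv2.resize(b[200:310,380:510],None,fx=5,fy=5)[:,:,::-1])
plan((.4824,-.245,.026),-.41,1)
E
```

```text
t 10.45 pos [ 0.483  -0.246   0.0682] F [-0.1  0.1 -2.7] w 0.0082
step mm 8.44350904342931 deg 0.0018769399439668697
[{"xyz": [-0.0002, -0.0001, 0.0084], "rot": [0.0, 0.0, 0.0]}, {"xyz": [-0.0002, -0.0001, 0.0084], "rot": [0.0, 0.0, 0.0]}, {"xyz": [-0.0002, -0.0001, 0.0084], "rot": [0.0, 0.0, 0.0]}, {"xyz": [-0.0002, -0.0001, 0.0084], "rot": [0.0, 0.0, 0.0]}, {"xyz": [-0.0002, -0.0001, 0.0084], "rot": [0.0, 0.0, 0.0]}]
```

View pics/k5.png

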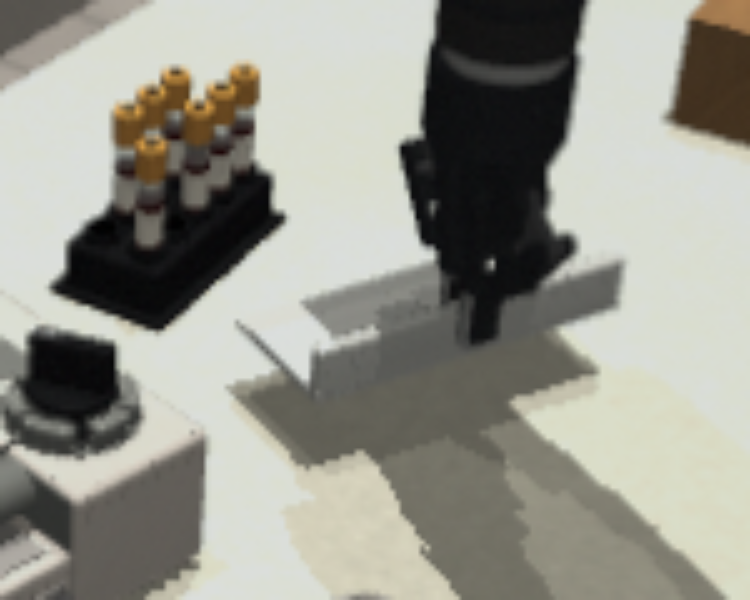

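View pics/k6.png

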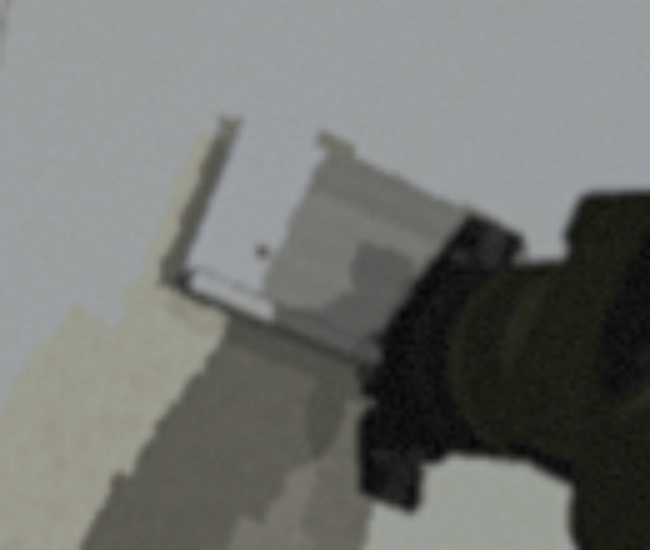

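```bash
python3 - <<'E'
from plan import *
s=telemetry.state();p=s['tcp_pos'];th=-.407
z=p[2]-.0232
c,sn=np.cos(th),np.sin(th)
def loc(w): d=w-p; return np.round([c*d[0]+sn*d[1],-sn*d[0]+c*d[1]],4)
print(loc(onz("top",(380+190/5-.4,200+271/5-.4),z+.034)),"expect(.005,.1)")
print(loc(onz("top",(380+187/5-.4,200+287/5-.4),z+.034)),"expect(-.005,.1)?")
print(loc(onz("side",(340+312/5-.4,130+352/5-.4),z+.034)),loc(onz("side",(340+315/5-.4,130+393/5-.4),z)),"expect(-.005,.1)")
print(loc(onz("side",(340+624/5-.4,130+262/5-.4),z+.034)),loc(onz("side",(340+620/5-.4,130+303/5-.4),z)),"expect(-.005,-.1)")
print(loc(onz("side",(340+240/5-.4,130+320/5-.4),z+.002)),"expect(.08,.1)")
from ov import *
p2=strippolys(p[:2],-.41,z)
overlay("pics/side2.png","side","pics/o3.png",(370,470,170,240),7,p2)
overlay("pics/top2.png","top","pics/o4.png",(400,500,215,305),6,p2)
E
```

```text
[0.0029 0.0996] expect(.005,.1)
[-0.004   0.0983] expect(-.005,.1)?
[-0.0014  0.1011] [0.005  0.0923] expect(-.005,.1)
[-0.0082 -0.0976] [-0.0018 -0.1062] expect(-.005,-.1)
[0.0804 0.0942] expect(.08,.1)
```

View pics/o3.png

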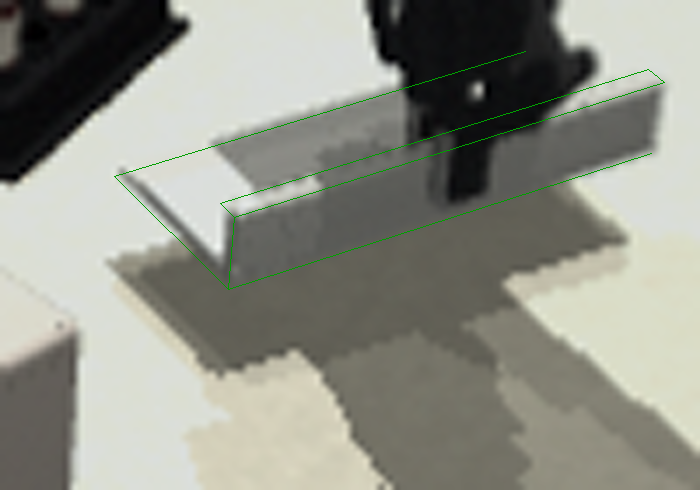

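View pics/o4.png

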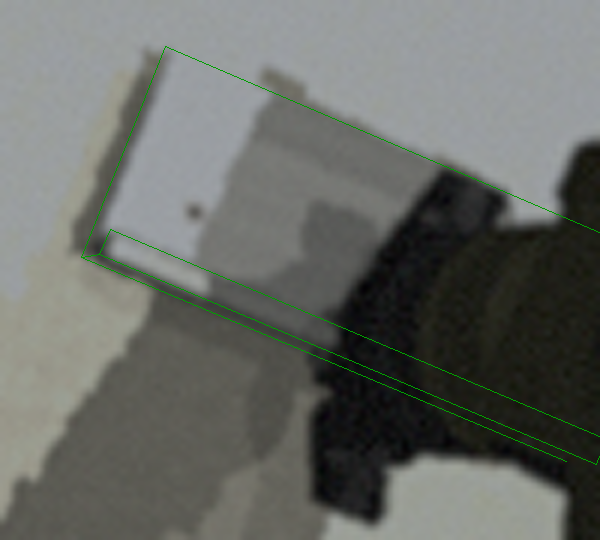

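```bash
python3 - <<'E'
from plan import *
plan((.395,-.13,.072),RTH,2)
print(roll(-.147,0))
E
```

```text
t 10.45 pos [ 0.483  -0.246   0.0682] F [-0.1  0.1 -2.7] w 0.0082
step mm 14.562603965213961 deg 1.3036222095262902
[{"xyz": [-0.0127, -0.0071, -0.0004], "rot": [0.0, 0.0, -0.023]}, {"xyz": [-0.0125, -0.0074, -0.0004], "rot": [0.0, 0.0, -0.023]}, {"xyz": [-0.0124, -0.0077, -0.0004], "rot": [0.0, 0.0, -0.023]}, {"xyz": [-0.0122, -0.008, -0.0004], "rot": [0.0, 0.0, -0.023]}, {"xyz": [-0.012, -0.0083, -0.0004], "rot": [0.0, 0.0, -0.023]}]
[{"xyz": [-0.0118, -0.0085, -0.0004], "rot": [0.0, 0.0, -0.023]}, {"xyz": [-0.0116, -0.0088, -0.0004], "rot": [0.0, 0.0, -0.023]}, {"xyz": [-0.0114, -0.0091, -0.0004], "rot": [0.0, 0.0, -0.023]}, {"xyz": [-0.0112, -0.0093, -0.0004], "rot": [0.0, 0.0, -0.023]}, {"xyz": [-0.011, -0.0096, -0.0004], "rot": [0.0, 0.0, -0.023]}]
(np.float64(0.40644122241280645), np.float64(0.1651788272324008))
```

Call:
carry_out --motion '[{"xyz": [-0.0125, -0.007, -0.001], "rot": [0, 0, -0.023]}, {"xyz": [-0.0125, -0.0075, -0.001], "rot": [0, 0, -0.023]}, {"xyz": [-0.0125, -0.0075, 0], "rot": [0, 0, -0.023]}, {"xyz": [-0.012, -0.008, 0], "rot": [0, 0, -0.023]}, {"xyz": [-0.012, -0.0085, 0], "rot": [0, 0, -0.023]}]'

```text
t: 10.87
tcp_pos: [0.4383, -0.1875, 0.0696]
tcp_rot: [-3.107, 0.46, 0.002]
force: [-0.6, -0.1, -1.7]
gripper_width: 0.0085
```

Call:
carry_out --motion '[{"xyz": [-0.012, -0.0085, 0], "rot": [0, 0, -0.023]}, {"xyz": [-0.0115, -0.009, 0], "rot": [0, 0, -0.023]}, {"xyz": [-0.0115, -0.009, 0], "rot": [0, 0, -0.023]}, {"xyz": [-0.011, -0.0095, 0], "rot": [0, 0, -0.023]}, {"xyz": [-0.011, -0.0095, 0], "rot": [0, 0, -0.023]}]'

```text
t: 11.28
tcp_pos: [0.3943, -0.1292, 0.0697]
tcp_rot: [-3.129, 0.281, 0.002]
force: [-0.2, 0.1, -1.9]
gripper_width: 0.0087
```

```bash
python3 - <<'E'
from plan import *
x,y=roll(-.147,0.001)
plan((x,y,.07),RTH,3)
E
```

```text
t 11.28 pos [ 0.3943 -0.1292  0.0697] F [-0.2  0.1 -1.9] w 0.0087
step mm 19.711091598697642 deg 0.014422416666439666
[{"xyz": [-0.0027, -0.0195, -0.0], "rot": [0.0, 0.0, 0.0]}, {"xyz": [-0.0027, -0.0195, -0.0], "rot": [0.0, 0.0, 0.0]}, {"xyz": [-0.0027, -0.0195, -0.0], "rot": [0.0, 0.0, 0.0]}, {"xyz": [-0.0027, -0.0195, -0.0], "rot": [0.0, 0.0, 0.0]}, {"xyz": [-0.0027, -0.0195, -0.0], "rot": [0.0, 0.0, 0.0]}]
[{"xyz": [-0.0027, -0.0195, -0.0], "rot": [0.0, 0.0, 0.0]}, {"xyz": [-0.0027, -0.0195, -0.0], "rot": [0.0, 0.0, 0.0]}, {"xyz": [-0.0027, -0.0195, -0.0], "rot": [0.0, 0.0, 0.0]}, {"xyz": [-0.0027, -0.0195, -0.0], "rot": [0.0, 0.0, 0.0]}, {"xyz": [-0.0027, -0.0195, -0.0], "rot": [0.0, 0.0, 0.0]}]
[{"xyz": [-0.0027, -0.0195, -0.0], "rot": [0.0, 0.0, 0.0]}, {"xyz": [-0.0027, -0.0195, -0.0], "rot": [0.0, 0.0, 0.0]}, {"xyz": [-0.0028, -0.0195, -0.0], "rot": [0.0, 0.0, 0.0]}, {"xyz": [-0.0028, -0.0195, -0.0], "rot": [0.0, 0.0, 0.0]}, {"xyz": [-0.0028, -0.0195, -0.0], "rot": [0.0, 0.0, 0.0]}]
```

Call:
carry_out --motion '[{"xyz": [-0.003, -0.02, 0], "rot": [0, 0, 0]}, {"xyz": [-0.003, -0.02, 0], "rot": [0, 0, 0]}, {"xyz": [-0.003, -0.02, 0], "rot": [0, 0, 0]}, {"xyz": [-0.003, -0.02, 0], "rot": [0, 0, 0]}, {"xyz": [-0.003, -0.02, 0], "rot": [0, 0, 0]}]'

```text
t: 11.7
tcp_pos: [0.3978, -0.028, 0.0699]
tcp_rot: [-3.129, 0.283, 0.001]
force: [0.8, -0.3, -2.7]
gripper_width: 0.0081
```

Call:
carry_out --motion '[{"xyz": [-0.003, -0.02, 0], "rot": [0, 0, 0]}, {"xyz": [-0.003, -0.02, 0], "rot": [0, 0, 0]}, {"xyz": [-0.003, -0.02, 0], "rot": [0, 0, 0]}, {"xyz": [-0.003, -0.02, 0], "rot": [0, 0, 0]}, {"xyz": [-0.003, -0.02, 0], "rot": [0, 0, 0]}]'

```text
t: 12.12
tcp_pos: [0.401, 0.0731, 0.0698]
tcp_rot: [3.129, -0.282, -0.001]
force: [-0.0, -0.3, -2.9]
gripper_width: 0.0082
```

Call:
carry_out --motion '[{"xyz": [-0.002, -0.02, 0], "rot": [0, 0, 0]}, {"xyz": [-0.002, -0.02, 0], "rot": [0, 0, 0]}, {"xyz": [-0.002, -0.02, 0], "rot": [0, 0, 0]}, {"xyz": [-0.002, -0.02, 0], "rot": [0, 0, 0]}, {"xyz": [-0.003, -0.012, 0], "rot": [0, 0, 0]}]'

```text
t: 12.53
tcp_pos: [0.4074, 0.1664, 0.07]
tcp_rot: [-3.128, 0.281, 0.0]
force: [0.4, -0.7, -2.1]
gripper_width: 0.0081
```

```bash
python3 - <<'E'
from plan import *
from ov import *
x,y=roll(-.147,0.001)
plan((x,y,.0425),RTH,1)
a=vision.get_image("side");b=vision.get_image("top")
cv2.imwrite("pics/side3.png",a[:,:,::-1]);cv2.imwrite("pics/top3.png",b[:,:,::-1])
p=telemetry.state()['tcp_pos']
p2=strippolys(p[:2],RTH,p[2]-.0232)+rollerpolys(RT,RTH)
overlay("pics/side3.png","side","pics/o5.png",(265,415,215,345),4.5,p2)
overlay("pics/top3.png","top","pics/o6.png",(220,380,200,320),4.5,p2)
E
```

```text
t 12.53 pos [0.4074 0.1664 0.07  ] F [ 0.4 -0.7 -2.1] w 0.0081
step mm 5.494110460487898 deg 0.042207410036229465
[{"xyz": [-0.0001, 0.0001, 0.0055], "rot": [0.0, 0.0, 0.001]}, {"xyz": [-0.0001, 0.0001, 0.0055], "rot": [0.0, 0.0, 0.001]}, {"xyz": [-0.0001, 0.0001, 0.0055], "rot": [0.0, 0.0, 0.001]}, {"xyz": [-0.0001, 0.0001, 0.0055], "rot": [0.0, 0.0, 0.001]}, {"xyz": [-0.0001, 0.0001, 0.0055], "rot": [0.0, 0.0, 0.001]}]
```

View pics/o5.png

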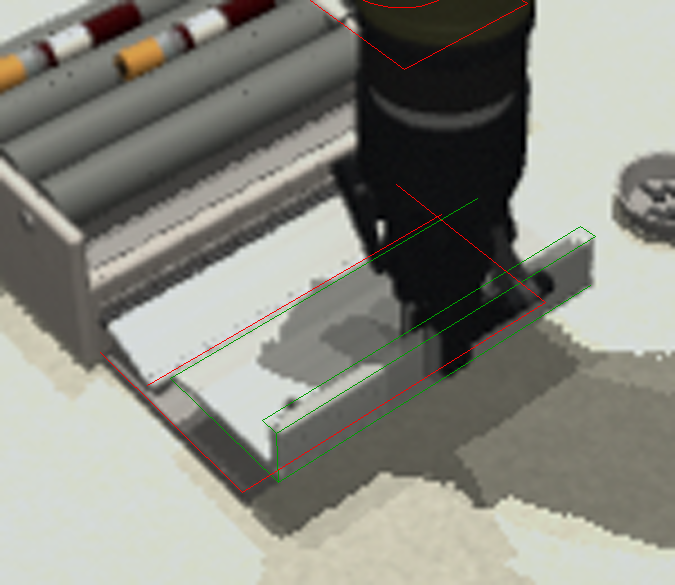

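View pics/o6.png

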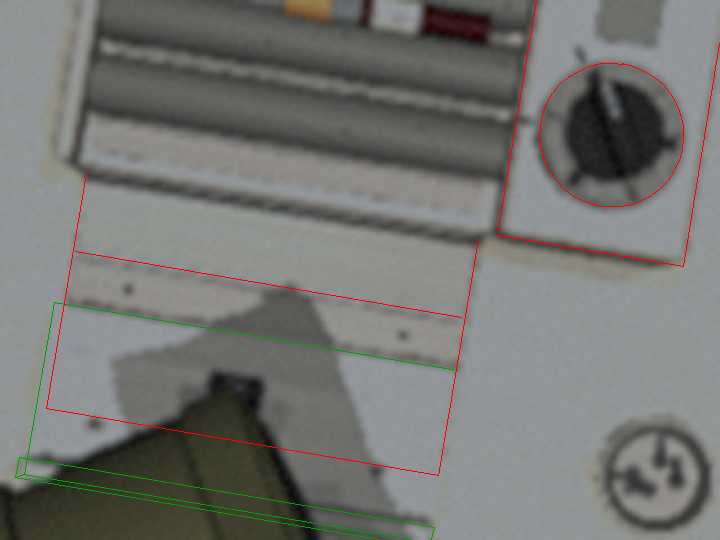

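The strip is held level, square to the plate and in front of the flap, with its thin edge about 27 px (in the crop) ahead of the bead line. I'll lower it onto the plate.

Call:
carry_out --motion '[{"xyz": [-0.0005, 0, 0.01], "rot": [0, 0, 0.002]}, {"xyz": [0, 0, 0.01], "rot": [0, 0, 0]}, {"xyz": [0, 0, 0.008], "rot": [0, 0, 0]}, {"xyz": [0, 0, 0.005], "rot": [0, 0, 0]}, {"xyz": [0, 0, 0.003], "rot": [0, 0, 0]}]'

```text
t: 13.05
tcp_pos: [0.406, 0.164, 0.0334]
tcp_rot: [3.128, -0.286, -0.002]
force: [-0.5, -0.3, -1.1]
gripper_width: 0.0081
```

Call:
carry_out --motion '[{"xyz": [0, 0, 0.001], "rot": [0, 0, 0]}, {"xyz": [0, 0, 0.001], "rot": [0, 0, 0]}, {"xyz": [0, 0, 0.001], "rot": [0, 0, 0]}, {"xyz": [0, 0, 0], "rot": [0, 0, 0]}, {"xyz": [0, 0, 0], "rot": [0, 0, 0]}]'

```text
t: 13.47
tcp_pos: [0.4059, 0.164, 0.0329]
tcp_rot: [3.128, -0.286, -0.002]
force: [-11.0, -4.8, 24.5]
gripper_width: 0.0083
```

```bash
python3 - <<'E'
from plan import *
from ov import *
a=vision.get_image("side");b=vision.get_image("top")
cv2.imwrite("pics/side4.png",a[:,:,::-1]);cv2.imwrite("pics/top4.png",b[:,:,::-1])
s=telemetry.state();p=s['tcp_pos'];print(p,s['tcp_rot'],s['force'],s['torque'])
p2=strippolys(p[:2],RTH,.01)+rollerpolys(RT,RTH)
overlay("pics/side4.png","side","pics/o7.png",(265,415,215,345),4.5,[])
overlay("pics/top4.png","top","pics/o8.png",(220,380,200,320),4.5,p2)
E
```

```text
[0.40588628 0.16401065 0.03292376] [ 3.12763859e+00 -2.85879431e-01 -1.54171211e-03] [-10.42135531  -4.59627689  24.58813102] [-0.83100157  1.7802752  -0.03545437]
```

View pics/o7.png

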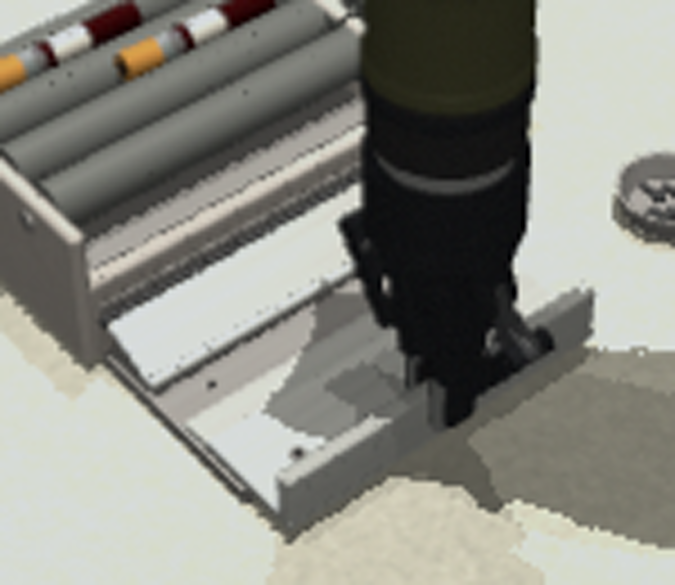

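View pics/o8.png

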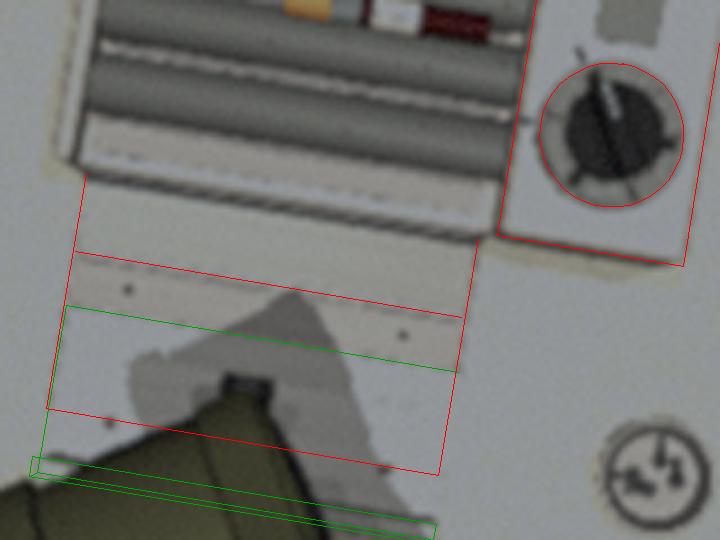

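```bash
cat > holes.py <<'E'
from plan import *
def cent(im,uv,r=3):
    g=cv2.cvtColor(im,cv2.COLOR_BGR2GRAY).astype(float);u,v=[int(round(a)) for a in uv]
    w=g[v-r:v+r+1,u-r:u+r+1];d=np.clip(np.median(w)-w-8,0,None);yy,xx=np.mgrid[v-r:v+r+1,u-r:u+r+1]
    return ((d*xx).sum()/d.sum(),(d*yy).sum()/d.sum())
def rl(w):
    d=w[:2]-RT;c,s=np.cos(RTH),np.sin(RTH);return np.round([c*d[0]+s*d[1],-s*d[0]+c*d[1]],4)
E
python3 - <<'E'
from holes import *
t0=cv2.imread("pics/top0.png");t4=cv2.imread("pics/top4.png");s0=cv2.imread("pics/side0.png");s4=cv2.imread("pics/side4.png")
f=lambda x,y:(220+x/4.5-.4,200+y/4.5-.4); g=lambda x,y:(265+x/4.5-.4,215+y/4.5-.4)
for nm,n,im,uv,z in [("plateL","top",t4,f(128,289),.01),("plateR","top",t4,f(403,335),.01),("stripL","top",t4,f(110,423),.016),("stripR","top",t4,f(385,469),.016),
 ("plateL","side",s4,g(212,384),.01),("stripL","side",s4,g(298,454),.016),("plateLs0","side",s0,(311.5,300),.01),("plateRs0","side",s0,(358,273),.01)]:
    c=cent(im,uv); print(nm,n,np.round(c,1),rl(onz(n,c,z)))
E
python3 - <<'E'
import cv2
b=cv2.imread("pics/top4.png");a=cv2.imread("pics/side4.png")
cv2.imwrite("pics/z1.png",cv2.resize(a[280:340,285:355],None,fx=9,fy=9,interpolation=cv2.INTER_CUBIC))
cv2.imwrite("pics/z2.png",cv2.convertScaleAbs(cv2.resize(b[250:315,222:332],None,fx=7,fy=7,interpolation=cv2.INTER_CUBIC),alpha=2.5,beta=-180))
E
```

```text
plateL top [248.  263.9] [-0.0543  0.0693]
plateR top [309.1 274.1] [-0.0538 -0.0707]
stripL top [243.9 293.5] [-0.1214  0.0667]
stripR top [304.4 304.1] [-0.1222 -0.0713]
plateL side [311.1 299.5] [-0.0529  0.0692]
stripL side [330.8 315.4] [-0.1227  0.0674]
plateLs0 side [311.1 299.5] [-0.0529  0.0692]
plateRs0 side [357.2 272. ] [-0.0522 -0.0701]
```

View pics/z1.png

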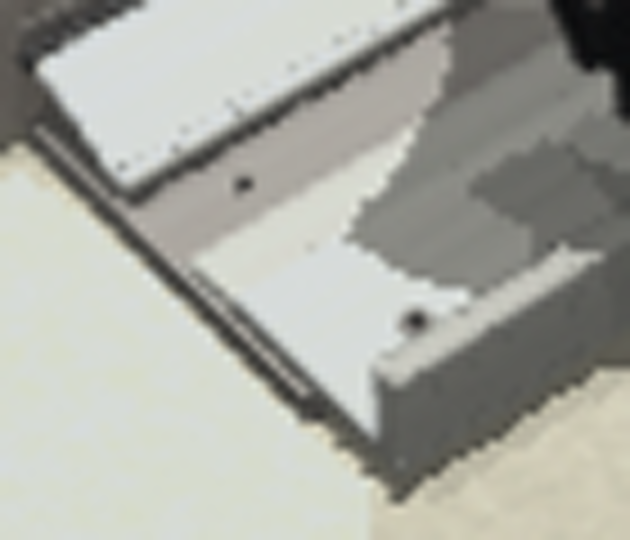

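View pics/z2.png

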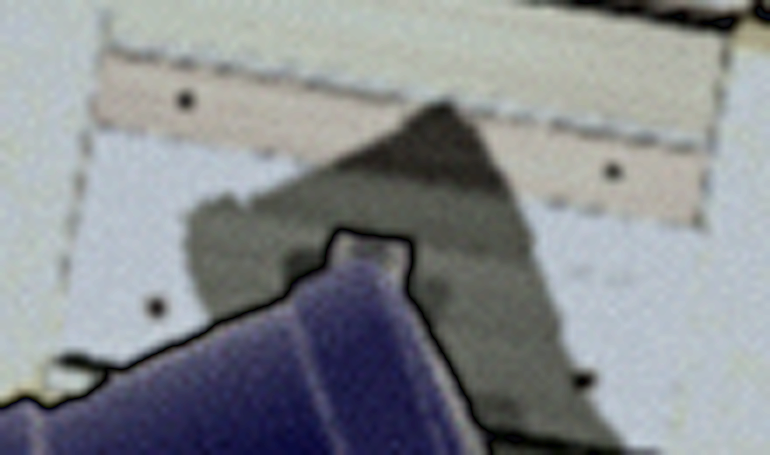

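The holes put the strip about 1.8 mm too far towards −y, and the side view shows a sliver of plate at its left end to match. I'll ease the press, shift it and start sliding.

Call:
carry_out --motion '[{"xyz": [0, 0, -0.001], "rot": [0, 0, 0]}, {"xyz": [0.003, -0.001, -0.0005], "rot": [0, 0, 0]}, {"xyz": [0.004, -0.001, 0], "rot": [0, 0, 0]}, {"xyz": [0.004, 0, 0], "rot": [0, 0, 0]}, {"xyz": [0.003, 0, 0], "rot": [0, 0, 0]}]'

```text
t: 13.98
tcp_pos: [0.4194, 0.1647, 0.0333]
tcp_rot: [-3.127, 0.285, 0.006]
force: [-11.5, 2.5, 17.2]
gripper_width: 0.0084
```

```bash
cat > st.py <<'E'
from holes import *
s=telemetry.state();p=s['tcp_pos'];f=s['force'];c,sn=np.cos(RTH),np.sin(RTH)
print("t",round(s['t'],2),"roller xy",rl(p),"z",p[2].round(4),"F roller",np.round([c*f[0]+sn*f[1],-sn*f[0]+c*f[1],f[2]],1),"T",np.round(s['torque'],2),"w",round(s['gripper_width'],4))
R=Ro.from_rotvec(s['tcp_rot']); print("rot err (tool)",(Rdown(RTH).inv()*R).as_rotvec().round(4))
E
python3 st.py; python3 - <<'E'
from holes import *
a=vision.get_image("side");cv2.imwrite("pics/side5.png",a[:,:,::-1]);cv2.imwrite("pics/z3.png",cv2.resize(a[225:345,270:400],None,fx=5,fy=5)[:,:,::-1])
E
```

```text
t 13.98 roller xy [-0.1342  0.0019] z 0.0333 F roller [-11.8   0.4  17.2] T [ 0.27  2.31 -0.03] w 0.0084
rot err (tool) [ 0.0014 -0.0042 -0.0009]
```

View pics/z3.png

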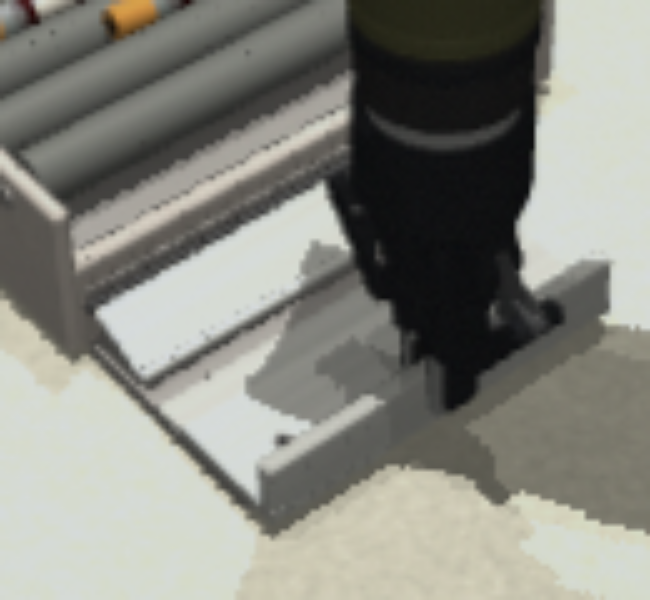

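The thin edge now lies in front of the bead, and the left end is level with the plate's side. I'll go on under the flap with less press.

Call:
carry_out --motion '[{"xyz": [0.003, 0, -0.0007], "rot": [0, 0, 0]}, {"xyz": [0.003, 0, 0], "rot": [0, 0, 0]}, {"xyz": [0.004, 0, 0], "rot": [0, 0, 0]}, {"xyz": [0.004, 0, 0], "rot": [0, 0, 0]}, {"xyz": [0.004, 0, 0], "rot": [0, 0, 0]}]'

```text
t: 14.45
tcp_pos: [0.4392, 0.1608, 0.0333]
tcp_rot: [3.129, -0.286, 0.0]
force: [-0.8, -0.7, -1.6]
gripper_width: 0.0084
```

```bash
python3 st.py; python3 - <<'E'
from holes import *
a=vision.get_image("side");cv2.imwrite("pics/side6.png",a[:,:,::-1]);cv2.imwrite("pics/z4.png",cv2.resize(a[265:335,275:365],None,fx=8,fy=8,interpolation=cv2.INTER_CUBIC)[:,:,::-1])
E
```

```text
t 14.45 roller xy [-0.114   0.0016] z 0.0333 F roller [-0.6 -0.8 -1.6] T [0.   0.17 0.02] w 0.0084
rot err (tool) [-0.      0.     -0.0003]
```

View pics/z4.png

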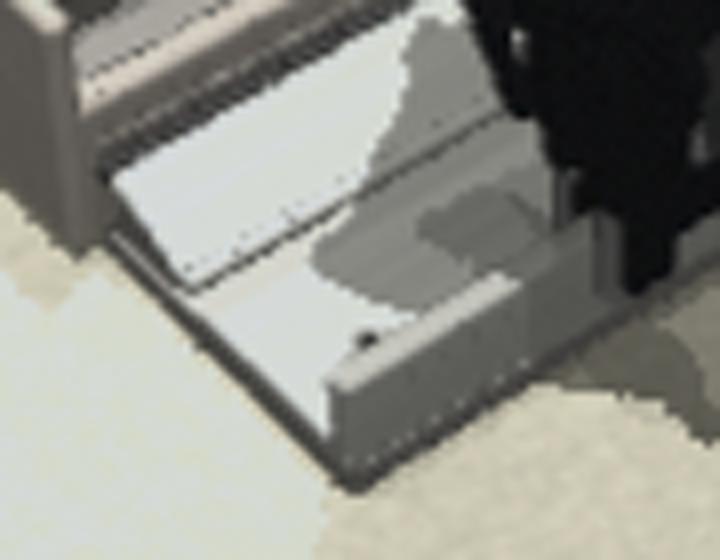

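The bead still rests at its old position (about (299,301)) with the leg passing under it, and the sliding force is near zero. I'll press lightly again and continue.

Call:
carry_out --motion '[{"xyz": [0.002, 0, 0.0005], "rot": [0, 0, 0]}, {"xyz": [0.004, 0, 0.0003], "rot": [0, 0, 0]}, {"xyz": [0.005, 0, 0], "rot": [0, 0, 0]}, {"xyz": [0.005, 0, 0], "rot": [0, 0, 0]}, {"xyz": [0.005, 0, 0], "rot": [0, 0, 0]}]'

```text
t: 14.92
tcp_pos: [0.4551, 0.1579, 0.0333]
tcp_rot: [-3.127, 0.283, 0.012]
force: [-15.5, 3.2, 21.1]
gripper_width: 0.0081
```

```bash
python3 st.py; python3 - <<'E'
from holes import *
a=vision.get_image("side");cv2.imwrite("pics/z5.png",cv2.resize(a[255:335,275:375],None,fx=7,fy=7,interpolation=cv2.INTER_CUBIC)[:,:,::-1])
E
```

```text
t 14.92 roller xy [-0.0978  0.0017] z 0.0333 F roller [-15.9   0.4  21.1] T [ 0.43  2.86 -0.01] w 0.0081
rot err (tool) [ 0.0015 -0.0081 -0.0017]
```

View pics/z5.png

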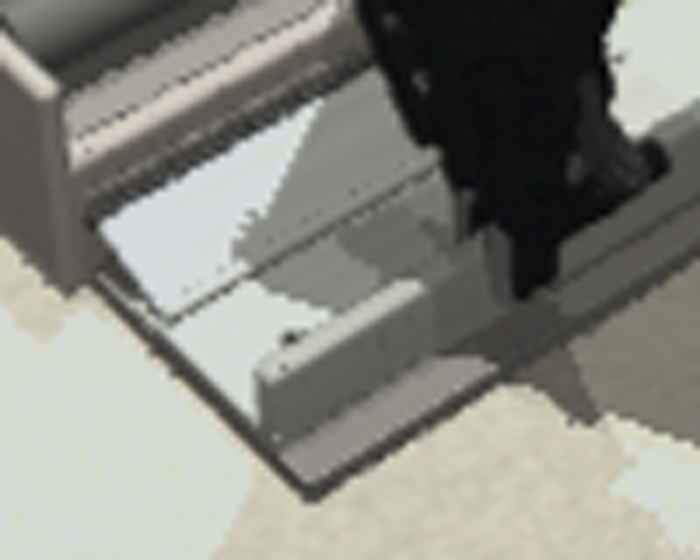

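Call:
carry_out --motion '[{"xyz": [0.003, 0, -0.0004], "rot": [0, 0, 0]}, {"xyz": [0.003, 0, 0], "rot": [0, 0, 0]}, {"xyz": [0.003, 0, 0], "rot": [0, 0, 0]}, {"xyz": [0.003, 0, 0], "rot": [0, 0, 0]}, {"xyz": [0, 0, 0], "rot": [0, 0, 0]}]'

```text
t: 15.38
tcp_pos: [0.4699, 0.1552, 0.0333]
tcp_rot: [-3.128, 0.285, 0.004]
force: [-6.1, 0.1, 7.7]
gripper_width: 0.0085
```

```bash
python3 st.py
```

```text
t 15.38 roller xy [-0.0828  0.0017] z 0.0333 F roller [-6.  -1.   7.7] T [ 0.16  1.21 -0.  ] w 0.0085
rot err (tool) [ 0.0005 -0.0027 -0.0008]
```

Call:
carry_out --motion '[{"xyz": [0.001, 0, 0], "rot": [0, 0, 0]}, {"xyz": [0.001, 0, 0], "rot": [0, 0, 0]}, {"xyz": [0.001, 0, 0], "rot": [0, 0, 0]}, {"xyz": [0, 0, 0], "rot": [0, 0, 0]}, {"xyz": [0, 0, 0], "rot": [0, 0, 0]}]'

```text
t: 15.8
tcp_pos: [0.472, 0.1548, 0.0333]
tcp_rot: [-3.128, 0.285, 0.006]
force: [-8.5, 1.9, 9.8]
gripper_width: 0.0082
```

```bash
python3 st.py
```

```text
t 15.8 roller xy [-0.0807  0.0016] z 0.0333 F roller [-8.7  0.3  9.8] T [ 0.28  1.61 -0.03] w 0.0082
rot err (tool) [ 0.0006 -0.0039 -0.001 ]
```

Call:
carry_out --motion '[{"xyz": [0.001, 0, 0], "rot": [0, 0, 0]}, {"xyz": [0.001, 0, 0], "rot": [0, 0, 0]}, {"xyz": [0, 0, 0], "rot": [0, 0, 0]}, {"xyz": [0, 0, 0], "rot": [0, 0, 0]}, {"xyz": [0, 0, 0], "rot": [0, 0, 0]}]'

```text
t: 16.22
tcp_pos: [0.4734, 0.1545, 0.0333]
tcp_rot: [-3.128, 0.284, 0.007]
force: [-10.0, 1.2, 10.4]
gripper_width: 0.0083
```

```bash
python3 st.py
```

```text
t 16.22 roller xy [-0.0792  0.0016] z 0.0333 F roller [-10.1  -0.7  10.4] T [ 0.31  1.97 -0.05] w 0.0083
rot err (tool) [ 0.0007 -0.0048 -0.0012]
```

Call:
carry_out --motion '[{"xyz": [0.001, 0, 0], "rot": [0, 0, 0]}, {"xyz": [0.001, 0, 0], "rot": [0, 0, 0]}, {"xyz": [0, 0, 0], "rot": [0, 0, 0]}, {"xyz": [0, 0, 0], "rot": [0, 0, 0]}, {"xyz": [0, 0, 0], "rot": [0, 0, 0]}]'

```text
t: 16.63
tcp_pos: [0.4734, 0.1545, 0.0333]
tcp_rot: [-3.127, 0.284, 0.013]
force: [-15.9, 4.2, 17.9]
gripper_width: 0.008
```

```bash
python3 st.py;  python3 - <<'E'
from holes import *
a=vision.get_image("side");b=vision.get_image("top")
cv2.imwrite("pics/side7.png",a[:,:,::-1]);cv2.imwrite("pics/top7.png",b[:,:,::-1])
cv2.imwrite("pics/z6.png",cv2.resize(a[235:335,275:395],None,fx=6,fy=6,interpolation=cv2.INTER_CUBIC)[:,:,::-1])
cv2.imwrite("pics/z7.png",cv2.resize(b[225:315,220:340],None,fx=6,fy=6,interpolation=cv2.INTER_CUBIC)[:,:,::-1])
E
```

```text
t 16.63 roller xy [-0.0792  0.0016] z 0.0333 F roller [-16.4   1.2  17.9] T [ 0.6   3.04 -0.01] w 0.008
rot err (tool) [ 0.0012 -0.0083 -0.0016]
```

View pics/z6.png

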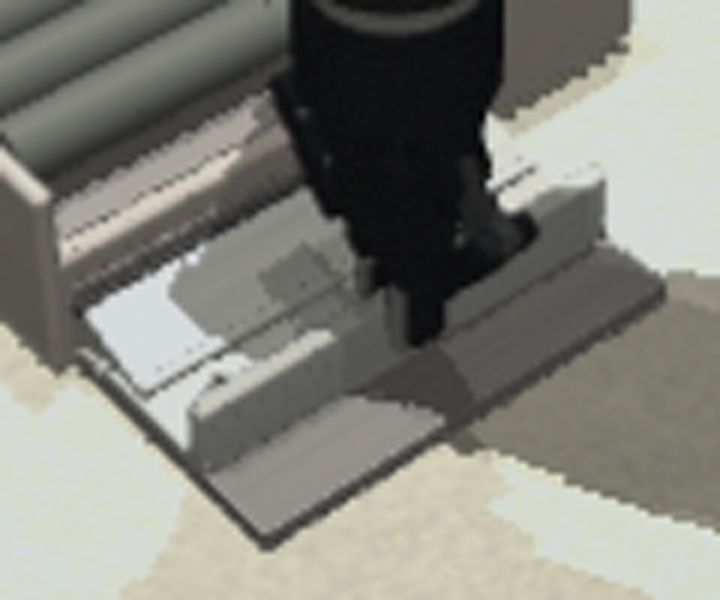

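View pics/z7.png

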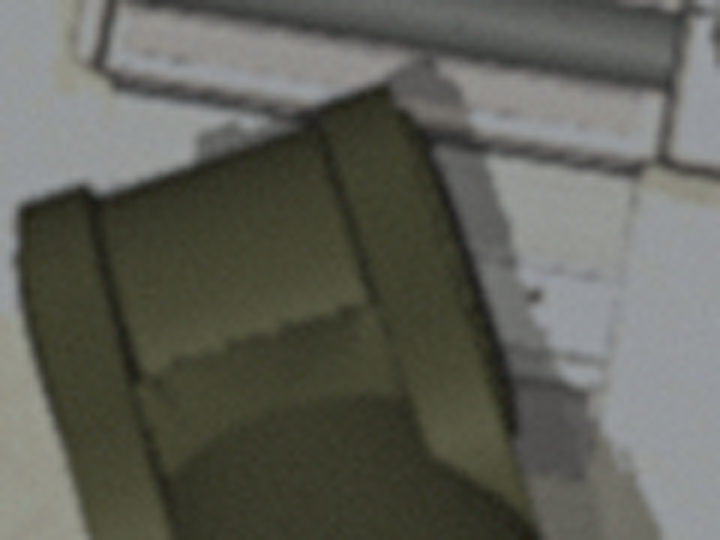

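```bash
python3 - <<'E'
from holes import *
t=cv2.imread("pics/top7.png");s=cv2.imread("pics/side7.png")
c=cent(t,(220+531/6-.4,225+295/6-.4),2);print(c,rl(onz("top",c,.016)))
c=cent(s,(275+215/6-.4,235+380/6-.4),2);print(c,rl(onz("side",c,.016)))
for uv,z in(((275+193/6-.4,235+412/6-.4),.044),((275+195/6-.4,235+470/6-.4),.01),((275+604/6-.4,235+182/6-.4),.044),((275+603/6-.4,235+237/6-.4),.01)): print("rib",rl(onz("side",uv,z)))
E
```

```text
(np.float64(308.36538461538464), np.float64(273.9807692307692)) [-0.0539 -0.0689]
(np.float64(310.74041297935105), np.float64(298.1386430678466)) [-0.0535  0.0704]
rib [-0.0818  0.1005]
rib [-0.0793  0.1001]
rib [-0.0878 -0.0948]
rib [-0.0853 -0.0982]
```

Call:
carry_out --motion '[{"xyz": [0.001, 0, -0.0005], "rot": [0, 0, 0]}, {"xyz": [0.001, 0, 0], "rot": [0, 0, 0]}, {"xyz": [0, 0, 0], "rot": [0, 0, 0]}, {"xyz": [0, 0, 0], "rot": [0, 0, 0]}, {"xyz": [0, 0, 0], "rot": [0, 0, 0]}]'

```text
t: 17.15
tcp_pos: [0.4735, 0.1544, 0.0333]
tcp_rot: [-3.126, 0.283, 0.018]
force: [-20.8, 4.8, 18.3]
gripper_width: 0.0083
```

```bash
python3 st.py
```

```text
t 17.15 roller xy [-0.0791  0.0016] z 0.0333 F roller [-21.3   1.   18.3] T [ 1.02  3.73 -0.09] w 0.0083
rot err (tool) [ 0.0015 -0.0118 -0.0021]
```

```bash
python3 - <<'E'
from holes import *
for uv in((197,468),(264,538),(604,238),(665,286)): print(rl(onz("side",(275+uv[0]/6-.4,235+uv[1]/6-.4),.01)))
s=cv2.imread("pics/side7.png");cv2.imwrite("pics/z8.png",cv2.resize(s[285:330,280:330],None,fx=12,fy=12,interpolation=cv2.INTER_CUBIC));cv2.imwrite("pics/z9.png",cv2.resize(s[255:295,350:395],None,fx=12,fy=12,interpolation=cv2.INTER_CUBIC))
E
```

```text
[-0.079  0.099]
[-0.1212  0.1001]
[-0.086  -0.0981]
[-0.1212 -0.0982]
```

View pics/z8.png

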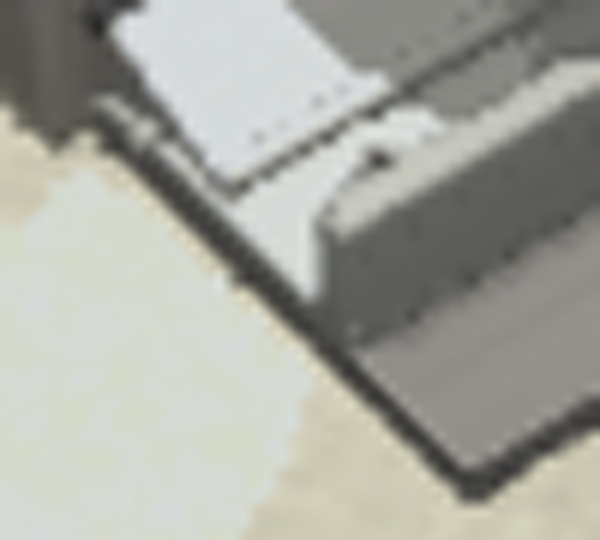

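View pics/z9.png

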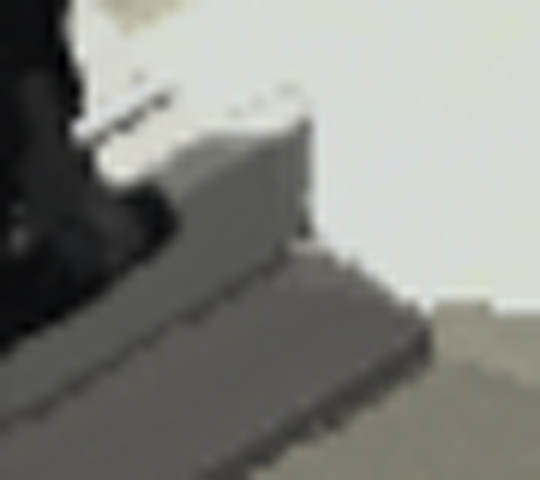

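```bash
python3 - <<'E'
from holes import *
for nm,uv in(("ribL",(280+345/12,285+347/12)),("plL",(280+472/12,285+478/12)),("ribR",(350+302/12,255+240/12)),("plR",(350+432/12,255+318/12))): print(nm,rl(onz("side",np.array(uv)-.46,.01)))
# rib bottom line: points along it
for u,v in((350+30/12,255+412/12),(350+150/12,255+334/12),(350+280/12,255+250/12),(280+420/12,285+305/12),(280+560/12,285+228/12)): print(rl(onz("side",np.array((u,v))-.46,.01)))
E
```

```text
ribL [-0.0822  0.099 ]
plL [-0.1218  0.0999]
ribR [-0.0858 -0.0964]
plR [-0.1184 -0.1012]
[-0.0871 -0.024 ]
[-0.0861 -0.0558]
[-0.0851 -0.0912]
[-0.0829  0.0822]
[-0.0845  0.0504]
```

The strip is against the machine: position unchanged while the push rises to 21 N, and the reaction is centred (Tz about 0). The holes line up within 1 mm in x but sit about 1.2 mm too far towards +y. I'll ease off, shift it and push home again.

Call:
carry_out --motion '[{"xyz": [-0.002, 0, -0.0003], "rot": [0, 0, 0]}, {"xyz": [-0.002, 0, 0], "rot": [0, 0, 0]}, {"xyz": [-0.001, 0.001, 0], "rot": [0, 0, 0]}, {"xyz": [0, 0.0005, 0], "rot": [0, 0, 0]}, {"xyz": [0, 0, 0], "rot": [0, 0, 0]}]'

```text
t: 17.57
tcp_pos: [0.4732, 0.1537, 0.0335]
tcp_rot: [-3.126, 0.284, 0.005]
force: [-6.1, 5.7, -0.6]
gripper_width: 0.0082
```

```bash
python3 st.py
```

```text
t 17.57 roller xy [-0.0792  0.0008] z 0.0335 F roller [-7.   4.5 -0.6] T [1.03 1.11 0.1 ] w 0.0082
rot err (tool) [ 0.002  -0.0033 -0.0012]
```

Call:
carry_out --motion '[{"xyz": [0, 0.001, 0], "rot": [0, 0, 0]}, {"xyz": [0.001, 0, 0], "rot": [0, 0, 0]}, {"xyz": [0.001, 0, 0.0003], "rot": [0, 0, 0]}, {"xyz": [0, 0, 0.0003], "rot": [0, 0, 0]}, {"xyz": [0, 0, 0.0003], "rot": [0, 0, 0]}]'

```text
t: 17.98
tcp_pos: [0.4731, 0.1529, 0.0333]
tcp_rot: [-3.125, 0.283, 0.011]
force: [-16.4, 7.4, 19.0]
gripper_width: 0.0084
```

```bash
python3 st.py
```

```text
t 17.98 roller xy [-0.0792  0.    ] z 0.0333 F roller [-17.4   4.3  19. ] T [ 1.17  3.05 -0.06] w 0.0084
rot err (tool) [ 0.003  -0.007  -0.0018]
```

Call:
carry_out --motion '[{"xyz": [0, 0, 0.0003], "rot": [0, 0.004, 0]}, {"xyz": [0, 0, 0.0003], "rot": [0, 0.004, 0]}, {"xyz": [0, 0, 0], "rot": [0, 0, 0]}, {"xyz": [0, 0, 0], "rot": [0, 0, 0]}, {"xyz": [0, 0, 0], "rot": [0, 0, 0]}]'

```text
t: 18.4
tcp_pos: [0.4732, 0.1529, 0.0333]
tcp_rot: [-3.126, 0.283, -0.003]
force: [-15.0, 6.5, 22.0]
gripper_width: 0.0083
```

```bash
python3 st.py;  python3 - <<'E'
from holes import *
a=vision.get_image("side");b=vision.get_image("top")
cv2.imwrite("pics/side9.png",a[:,:,::-1]);cv2.imwrite("pics/top9.png",b[:,:,::-1])
cv2.imwrite("pics/za.png",cv2.resize(a[180:335,260:395],None,fx=3.8,fy=3.8,interpolation=cv2.INTER_CUBIC)[:,:,::-1])
cv2.imwrite("pics/zb.png",cv2.resize(a[280:330,280:330],None,fx=11,fy=11,interpolation=cv2.INTER_CUBIC)[:,:,::-1])
t=cv2.imread("pics/top9.png");s=cv2.imread("pics/side9.png")
c=cent(t,(308.4,274),2);print(c,rl(onz("top",c,.016)))
c=cent(s,(310.7,298.1),2);print(c,rl(onz("side",c,.016)))
E
```

```text
t 18.4 roller xy [-0.0792  0.0001] z 0.0333 F roller [-15.9   3.6  22. ] T [ 1.12  3.53 -0.06] w 0.0083
rot err (tool) [ 0.0032  0.0013 -0.0018]
(np.float64(309.51612903225805), np.float64(274.06451612903226)) [-0.0537 -0.0715]
(np.float64(311.51477832512313), np.float64(297.79556650246303)) [-0.0538  0.0684]
```

View pics/za.png

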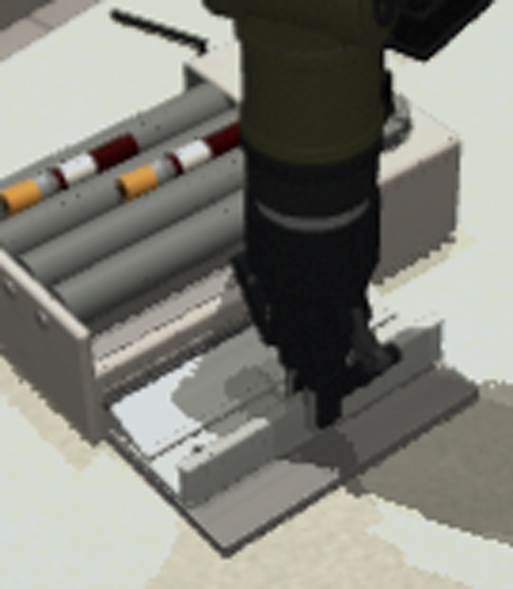

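View pics/zb.png

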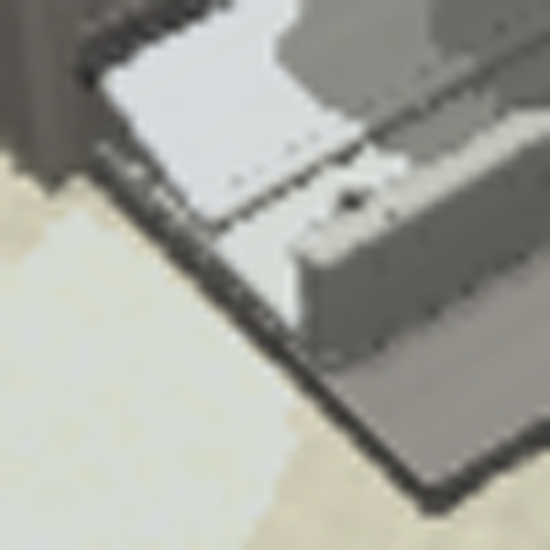

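View pics/top9.png

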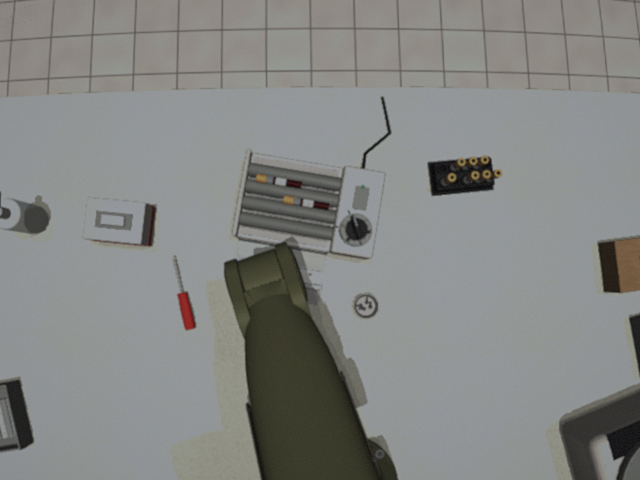

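Call:
carry_out --motion '[{"xyz": [0, 0, 0], "rot": [0, 0, 0]}, {"xyz": [0, 0, 0], "rot": [0, 0, 0]}, {"xyz": [0, 0, 0], "rot": [0, 0, 0]}, {"xyz": [0, 0, 0], "rot": [0, 0, 0]}, {"xyz": [0, 0, 0], "rot": [0, 0, 0]}]'

```text
t: 18.92
tcp_pos: [0.4732, 0.153, 0.0333]
tcp_rot: [-3.126, 0.283, -0.002]
force: [-16.1, 5.9, 21.2]
gripper_width: 0.0084
```

```bash
python3 st.py; python3 -c "
from workcell import job
print(job.close_job())"
```

```text
t 18.92 roller xy [-0.0792  0.0001] z 0.0333 F roller [-16.9   2.8  21.2] T [ 1.15  3.52 -0.04] w 0.0084
rot err (tool) [ 0.0032  0.0012 -0.0019]
the job is handed in; nothing more can be done
None
```

I handed the job in at about 19 s, with the knob locked off and the strip home, still gripped and held flat on the plate.

- **Knob:** I pressed it to its stop, turned it 1.05 rad clockwise and let it spring up. Afterwards the top view showed the bar at the second mark and the side view showed it standing up.
- **Strip:** I slid the thin edge in under the flap along the plate until it stopped against the machine. I then shifted it about 1.6 mm sideways, because its ends were slightly off. The flap's edge did not move as the strip's thin edge went under.
- **Last checks:** The strip's screw holes line up with the plate's to about 1 mm, both towards the machine and along the plate. The tool is holding about 21 N down and 17 N towards the machine, and both were steady. The last top view showed the rack, dish, driver and carton apparently where they started.
- **Disagreement:** Rough corner readings along the rib in the side view hinted at up to 0.015–0.02 rad of skew, taken before that sideways shift. The hole positions and the near-zero twisting moment said the strip was square, and I trusted those.

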